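# Fit and stone the wear plates, then bring the magnifier over them

## Task

Swing the bench magnifier well clear of the checking fixture, then press every hardened wear plate that is lying out fully home in the recess of its own length. Grip the hand stone and draw it slowly, pressed lightly and flat, with its length along the row, over the fitted plates in one stroke along the whole row from the shortest to the longest, and lay it back flat in its case. Finally swing the magnifier back until its lens is centred over the middle of the fixture, to within about a centimetre, leave it standing there, and do not disturb the micrometer, the loupe, the V block or the oil bottle.

Things in the scene. Friction and masses are not known exactly. Their poses are not given: they have to be found in the camera images.
- fixture: the checking fixture, an aluminium plate 122 (x) x 172 (y) x 28 mm high, fixed, standing elsewhere each time; origin in the middle of its underside, z up. Four recesses in a row along its y, 44 mm apart, long sides along its x: the shortest at y = +66 mm, then +22, -22 and the longest at -66 mm. Each is 2.5 mm longer and wider than its plate, with a 2 mm chamfered mouth
- fixture_center (a point): middle of the fixture's top face, midway along the row of recesses, 28 mm above the granite
- recess_52 (a point): middle of the mouth of the shortest recess, for the 52 mm plate, level with the fixture's top face; axes as the fixture's. In every recess sits a stiff lift-out pad: a plate set in loosely goes 6 mm deep and rests on it, 12 mm proud; pushed on the middle of its top with 8 to 12 N it goes 10 mm down to its stop and stays down. Fully home, each plate stands 2 mm proud of the fixture's top face
- recess_64 (a point): middle of the mouth of the second shortest recess, for the 64 mm plate, level with the fixture's top face; axes as the fixture's
- recess_76 (a point): middle of the mouth of the second longest recess, for the 76 mm plate, level with the fixture's top face; axes as the fixture's
- recess_88 (a point): middle of the mouth of the longest recess, for the 88 mm plate, level with the fixture's top face; axes as the fixture's
- plate_52_center (a point): centre of the shortest wear plate, a plain steel bar 52 (its x) x 24 (y) x 18 mm (z) with two dark screw holes in its top, 0.14 to 0.36 kg; lies flat on the granite at the start
- plate_64_center (a point): centre of the second shortest wear plate, a plain steel bar 64 (its x) x 24 (y) x 18 mm (z) with two dark screw holes in its top, 0.14 to 0.36 kg; lies flat on the granite at the start. Absent in some starts (None from the start): its recess then stays empty
- plate_76_center (a point): centre of the second longest wear plate, a plain steel bar 76 (its x) x 24 (y) x 18 mm (z) with two dark screw holes in its top, 0.14 to 0.36 kg; lies flat on the granite at the start. Absent in some starts (None from the start): its recess then stays empty
- plate_88_center (a point): centre of the longest wear plate, a plain steel bar 88 (its x) x 24 (y) x 18 mm (z) with two dark screw holes in its top, 0.14 to 0.36 kg; lies flat on the granite at the start
- stone_center (a point): centre (23 mm up) of the hand stone: a grey two-layer stone 140 (its x) x 42 (y) x 20 mm, flat below over 124 mm, its ends rounded upward, with a wooden grip block 100 (x) x 24 (y) mm on top, 46 mm high in all, 0.38 kg. Grip the wooden block across its 24 mm. It lies in its case, its length along the case's
- stone_case: the stone's shallow grey plastic case, open at the top, fixed; origin in the middle of its underside: outside 168 (x) x 66 (y) x 14 mm high, walls and floor 4 mm thick, so inside 160 x 58 mm
- lens_center (a point): centre of the magnifier's round lens (black rim 104 mm across, 18 mm high), 135 mm above the granite at the end of the swinging arm, 260 mm from the pivot
- swing_handle (a point): middle of the upright black handle pin on the magnifier's arm, 14 mm thick, 190 mm from the pivot, in line with pivot and lens; it stands free from 145 to 195 mm above the granite. Grip it from above, from any side, and lead it round the pivot; the pin turns in the fingers
- swing_pivot (a point): the magnifier's vertical pivot on top of its fixed post (round foot 100 mm across); this point is 135 mm, the black cap on it 161 mm above the granite. Axes are the stand's: at joint 0 the arm points along its -x
- magnifier_arm (a joint): swing of the magnifier's arm in rad, -1.0 to 0.4: 0 along the stand's -x, growing clockwise seen from above; towards -1.0 it swings clear to the robot's right. Friction-held (about 3 N at the handle), it stays where released. It starts with the lens over or near the fixture, in the way; the lens can pass within 5 mm of right over the fixture's middle
- micrometer: micrometer lying on the granite, 52 x 130 x 15 mm; bystander
- loupe: black eyepiece loupe, 39 mm wide, 38 mm high; bystander
- v_block: small steel V block, 45 x 40 x 32 mm; bystander
- clock_oil: small amber bottle 34 mm wide, 102 mm tall; bystander

How it is judged (in metres and radians):
On the way, in this order (a step that is already met when the one before it is completed fails the run):
1. the magnifier is swung clear: its lens is at least 150 mm from above the fixture's middle (horizontal distance between lens_center and fixture_center above 0.15 m), for 0.2 s.
2. every plate is fully home in the recess of its own length (horizontal distance between plate_52_center and recess_52 below 0.004 m and z of plate_52_center in the frame of recess_52 below -0.0055 m and angle between the x axis of each of plate_52_center, plate_64_center, plate_76_center, plate_88_center and the x axis of fixture, either way round below 0.12 rad and angle between each of plate_52_center, plate_64_center, plate_76_center, plate_88_center's own z axis and vertical below 0.06 rad and horizontal distance between plate_64_center and recess_64 below 0.004 m and z of plate_64_center in the frame of recess_64 below -0.0055 m and horizontal distance between plate_76_center and recess_76 below 0.004 m and z of plate_76_center in the frame of recess_76 below -0.0055 m and horizontal distance between plate_88_center and recess_88 below 0.004 m and z of plate_88_center in the frame of recess_88 below -0.0055 m), for 0.2 s.
3. the stone, moving, flat and pressed lightly on the plates (with 1 to 30 N), passes with its middle within 16 mm of that of the shortest recess (horizontal distance between stone_center and recess_52 below 0.016 m and z of stone_center in the frame of recess_52 below 0.027 m and (contact force between stone and plate_52 above 1 N or contact force between stone and plate_64 above 1 N or contact force between stone and plate_76 above 1 N or contact force between stone and plate_88 above 1 N) and contact force between stone and plate_52 below 30 N and contact force between stone and plate_64 below 30 N and contact force between stone and plate_76 below 30 N and contact force between stone and plate_88 below 30 N and linear speed of stone above 0.004 m/s and angle between stone_center's own z axis and vertical below 0.08 rad and angle between the x axis of stone_center and the y axis of fixture, either way round below 0.35 rad), for 0.15 s.
4. the stone, moving, flat and pressed lightly on the plates (with 1 to 30 N), passes with its middle within 16 mm of that of the second shortest recess, fitted or empty (horizontal distance between stone_center and recess_64 below 0.016 m and z of stone_center in the frame of recess_64 below 0.027 m and (contact force between stone and plate_52 above 1 N or contact force between stone and plate_64 above 1 N or contact force between stone and plate_76 above 1 N or contact force between stone and plate_88 above 1 N) and contact force between stone and plate_52 below 30 N and contact force between stone and plate_64 below 30 N and contact force between stone and plate_76 below 30 N and contact force between stone and plate_88 below 30 N and linear speed of stone above 0.004 m/s and angle between stone_center's own z axis and vertical below 0.08 rad and angle between the x axis of stone_center and the y axis of fixture, either way round below 0.35 rad), for 0.15 s.
5. the stone, moving, flat and pressed lightly on the plates (with 1 to 30 N), passes with its middle within 16 mm of that of the second longest recess, fitted or empty (horizontal distance between stone_center and recess_76 below 0.016 m and z of stone_center in the frame of recess_76 below 0.027 m and (contact force between stone and plate_52 above 1 N or contact force between stone and plate_64 above 1 N or contact force between stone and plate_76 above 1 N or contact force between stone and plate_88 above 1 N) and contact force between stone and plate_52 below 30 N and contact force between stone and plate_64 below 30 N and contact force between stone and plate_76 below 30 N and contact force between stone and plate_88 below 30 N and linear speed of stone above 0.004 m/s and angle between stone_center's own z axis and vertical below 0.08 rad and angle between the x axis of stone_center and the y axis of fixture, either way round below 0.35 rad), for 0.15 s.
6. the stone, moving, flat and pressed lightly on the plates (with 1 to 30 N), passes with its middle within 16 mm of that of the longest recess (horizontal distance between stone_center and recess_88 below 0.016 m and z of stone_center in the frame of recess_88 below 0.027 m and (contact force between stone and plate_52 above 1 N or contact force between stone and plate_64 above 1 N or contact force between stone and plate_76 above 1 N or contact force between stone and plate_88 above 1 N) and contact force between stone and plate_52 below 30 N and contact force between stone and plate_64 below 30 N and contact force between stone and plate_76 below 30 N and contact force between stone and plate_88 below 30 N and linear speed of stone above 0.004 m/s and angle between stone_center's own z axis and vertical below 0.08 rad and angle between the x axis of stone_center and the y axis of fixture, either way round below 0.35 rad), for 0.15 s.
At the end, for the whole second after the job is handed in: every plate present is home in its own recess (within 4 mm, no more than 3.5 mm proud, level); the stone lies flat in its case; the lens stands still with its centre within 14 mm, seen from above, of the middle of the fixture (all of step 2 and x of stone_center in the frame of stone_case between -0.016 and 0.016 m and y of stone_center in the frame of stone_case between -0.014 and 0.014 m and height (world z) of stone_center below 0.031 m and angle between stone_center's own z axis and vertical below 0.06 rad and linear speed of stone below 0.01 m/s and horizontal distance between lens_center and fixture_center below 0.014 m and velocity of joint magnifier_arm between -0.02 and 0.02 rad/s); the robot touches nothing.
It fails at once if a bystander (micrometer, loupe, V block or oil bottle) is shifted more than 20 mm (distance of any of micrometer, loupe, v_block, clock_oil from where it was at the start of the episode above 0.02 m).
It fails at once if the stone is borne down on a plate with more than 60 N (contact force between stone and plate_52 above 60 N or contact force between stone and plate_64 above 60 N or contact force between stone and plate_76 above 60 N or contact force between stone and plate_88 above 60 N).
Of plate_64, plate_76 only 1 to 2 are there at a start; the rules pass over those that are not, and their reading is None.
At some moment in a run one of plate_52, plate_64, plate_76, plate_88 may be knocked a few centimetres aside while the robot is not near it.
Once in a run the grip may slacken for a moment while it holds something.
It also fails if it takes over 208 s, if anything falls off the work surface, if the arm or the gripper's body presses on something with over 40 N, if the wrist force passes 120 N, or if a joint passes its speed limit or range.

## Robot

A 7-joint arm with a two-finger parallel gripper is mounted at the origin on a cart in front of the work surface, level with it; the furniture and walls round the work are solid. World frame = base frame: x ahead of the robot, y to its left, z up, the work surface at z = 0. Lengths are in m, angles in degrees, forces in N, time in s.
With the tool pointing down it reaches from about 0.425 to 0.975 m from the base axis. Payload 16.7 kg.
Tool frame: the origin (TCP) lies between the finger pads; the fingertips stand nose_length ahead of it and the grasp point (between the pads) lies 2 mm behind it (nose_length is the distance from the TCP to the fingertips, in m); z points along the fingers, y is the line along which they close (so a half turn about z gives the same grasp; the last joint's range is limited). The gripper opens to 85 mm and grips with 20 to 120 N. Pads are 22 mm wide; open, the fingers measure 114 mm over their backs; the gripper's body (76 mm by 85 mm) begins 54 mm behind the grasp point. The pads swing forward as they close: fully open they stand 13 mm farther back than shut.
Start: joints at [60.304, 24.414, 4.234, 92.017, -1.954, 63.644, -3.845], TCP at [0.243, -0.63, 0.248] pointing down, gripper open.
Joint ranges: [-163.25, 163.25], [-28.42, 122.38], [-70.27, 78.77], [12.13, 141.07], [-58.53, 238.53], [9.26, 117.41], [-156.51, 156.51]. Speed limits (degrees/s): [108.29, 108.29, 136.94, 136.94, 172.46, 172.46, 172.46].

## Interface

Orientations are given as a 3x3 rotation matrix whose columns are the frame's x, y, z axes.
In Python, from bench import observe, snapshot, finish_job, nose_length gives the robot as it stands.
- The arm moves only by the tool move_arm, never from a script. Its argument "steps" is a list of rows, each an object of numbers: "dx", "dy", "dz": the shift along the tool's x, y, z in cm; "turn": the turn about the tool's z in rad; "gripper": the finger opening in cm, from 0 to 8.54. A call has 1 to 10 rows; each row shifts and turns the commanded pose from where the row before left it, along the tool's axes as they then stand; what a row does not reach is not made up. A row lasts 1/12 s, in which the tool goes at most 41.7 mm and 7.16 degrees, less where a joint would pass 70% of its speed; a pose out of reach is approached as far as the arm can. A call with a gripper value outside its range is refused whole. The fingers move at their own pace and stop on an object; "grip_force" is the grip in N (left out, the last holds). Time passes only in rows, so rows that do not move let the fingers close. It gives the time, the measured TCP pose, the force, the opening and the grip force at its end, in the units of the state.
- observe(): the state, without advancing time (a new reading comes with each control period).
- snapshot(name): name is "side" or "top" or "wrist"; returns a dict with "img" (480x640x3 uint8, red, green, blue), "fx", "fy", "cx", "cy" (pixels), "rvec" (rotation vector, rad) and "tvec" (3), from world to camera coordinates, as OpenCV has them. Camera axes: x right, y down, z forward; pixel columns grow to the right and rows downward; lengths in m; the calibration is good to about 2 mm. A picture is of the moment at which its call begins. There is no depth.
- finish_job(): hands the job in; it is judged then, once.
The state is a dict: "clock": time; "joints": joint angles; "qvel": joint speeds; "joint_torque": joint torques, N m; "tool_pos": TCP position; "orientation": TCP orientation; "wrist_force": force on the tool from outside, world axes, zero at the start; "torque": the same for the moment, N m; "finger_gap": finger opening in m; "gripper_force": force on a finger pad.
Only numpy, scipy, OpenCV 4.12 (cv2) and the standard library are available. Lean on these libraries where they do the work, as an engineer would, in place of code of your own. Each camera call takes 0.05 s, during which the arm holds its last target. There are 200 camera calls.

## Working session

There is one attempt and no reset: what is moved stays moved. The work goes in short steps, Python scripts to look and compute and a tool call to move; the robot and the scene stay as the last step left them, time stands still between calls to the robot, and variables do not carry over. Pictures are saved under pics/ and viewed, at most 14 in all, crops included, and the job is handed in when it is done.

Besides the shell and the picture viewer there is one more tool, called in YAML: its name, and indented under it one key for each argument. move_arm: Moves the arm, as the interface text tells. Its arguments: {"type":"object","properties":{"steps":{"type":"array","items":{"type":"object","properties":{"dx":{"type":"number"},"dy":{"type":"number"},"dz":{"type":"number"},"turn":{"type":"number"},"gripper":{"type":"number"}}}},"grip_force":{"type":"number"}},"required":["steps"]}

```bash
ls; mkdir -p pics; python3 - <<'E'
from bench import observe,snapshot,nose_length
import cv2,numpy as np
o=observe();print(o,nose_length)
for n in("top","side"):
    s=snapshot(n);cv2.imwrite(f"pics/{n}0.png",s["img"][:,:,::-1]);print(n,s["fx"],s["fy"],s["cx"],s["cy"],s["rvec"],s["tvec"])
E
```

```text
pics
{'clock': 0.0, 'joints': array([60.30525953, 24.4492228 ,  4.23029818, 92.05275134, -1.95434235,
       63.64445919, -3.84314801]), 'qvel': array([ 0.08842068,  0.06738982,  0.00907544,  0.05099413,  0.03584573,
       -0.01035885, -0.01280306]), 'joint_torque': array([ 1.31867910e-03, -9.49840450e+01,  3.76114771e+00, -4.63537931e+01,
        1.93110667e-02,  9.96744056e-03, -2.95832990e-05]), 'tool_pos': array([ 0.24316038, -0.62925531,  0.2476111 ]), 'orientation': array([[ 9.32769407e-01,  3.60473219e-01, -5.40246008e-04],
       [ 3.60473616e-01, -9.32768665e-01,  1.17910811e-03],
       [-7.88876514e-05, -1.29458040e-03, -9.99999159e-01]]), 'wrist_force': array([ 0.44921238,  0.11922352, -0.69237743]), 'torque': array([ 0.03167887,  0.03073231, -0.01328455]), 'gripper_force': 0.0, 'finger_gap': 0.08541184857499819} 0.017
top 485.92669478988336 485.92669478988336 318.5321314768548 232.76085829519448 [ 2.10042939 -2.15901417  0.17235155] [0.02011661 0.58795991 1.18247802]
side 464.95522549895605 464.95522549895605 321.6660583845781 236.83708557706282 [ 0.43167419 -2.35688638  1.64437458] [0.5456519  0.18588227 0.8659617 ]
```

View pics/top0.png

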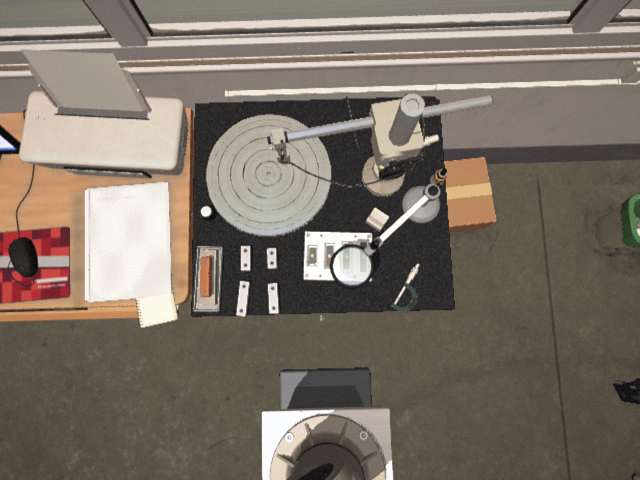

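View pics/side0.png

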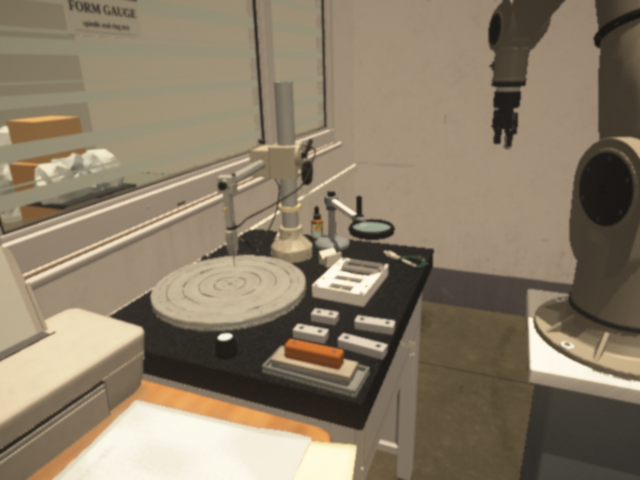

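The top view shows four plates (245,258), (271,258), (243,298), (273,298), the case at (207,278), the fixture near (337,257), the lens at (352,265), the pivot near (432,190) and the micrometer at (406,290). I'll zoom in for precise pixel positions.

```bash
cat > h.py <<'E'
import cv2,numpy as np
from bench import observe,snapshot
def K(s): return np.array([[s["fx"],0,s["cx"]],[0,s["fy"],s["cy"]],[0,0,1.]])
def p2w(s,px,z):
    px=np.atleast_2d(np.array(px,float)); R=cv2.Rodrigues(np.array(s["rvec"]))[0]; t=np.array(s["tvec"]).ravel()
    d=(R.T@np.linalg.inv(K(s))@np.c_[px,np.ones(len(px))].T).T; c=-R.T@t
    return c+d*((z-c[2])/d[:,2])[:,None]
def w2p(s,P): return cv2.projectPoints(np.atleast_2d(np.array(P,float)),np.array(s["rvec"]),np.array(s["tvec"]),K(s),None)[0][:,0]
def rect(s,quad): # unused
    pass
def top_rect(s,z,c,r=None):
    """rectified metric patch of height z: 0.5mm/px, rows = -x world, cols = -y world; c=(x,y) centre"""
    h,w=r; X=c[0]+(h/2-np.arange(h))*.0005; Y=c[1]+(w/2-np.arange(w))*.0005
    XX,YY=np.meshgrid(X,Y,indexing='ij'); p=w2p(s,np.c_[XX.ravel(),YY.ravel(),np.full(XX.size,z)]).astype(np.float32)
    return cv2.remap(s["img"],p[:,0].reshape(h,w),p[:,1].reshape(h,w),cv2.INTER_CUBIC)
E
python3 - <<'E'
from h import *
s=snapshot("top")
c=s["img"][175:320,190:455]
cv2.imwrite("pics/topz.png",cv2.resize(c,None,fx=3,fy=3,interpolation=cv2.INTER_CUBIC)[:,:,::-1])
# bright blobs = plates
g=s["img"].min(2); m=(g>150).astype(np.uint8); n,l,st,ce=cv2.connectedComponentsWithStats(m)
for i in range(1,n):
    if 190<ce[i][0]<400 and 235<ce[i][1]<320 and st[i][4]>60:
        r=cv2.minAreaRect(np.argwhere(l==i)[:,::-1].astype(np.float32))
        b=p2w(s,cv2.boxPoints(r),.018); e=[np.linalg.norm(b[k]-b[k-1])for k in(0,1)]
        print(ce[i],st[i][4],p2w(s,r[0],.018)[0].round(4),np.round(e,4),r)
for n,p,z in(("pivot",(432,190),.161),("lens",(352,265),.144)): print(n,p2w(s,p,z))
E
```

```text
[325.98119326 250.53307393] 1542 [ 0.5321 -0.0426  0.018 ] [0.1707 0.1251] ((337.2489929199219, 255.7884063720703), (66.72166442871094, 48.11239242553711), 1.468800663948059)
[244.99497487 257.54271357] 199 [0.5343 0.1958 0.018 ] [0.0598 0.0208] ((245.0, 257.5), (23.0, 8.0), 90.0)
[206.12168142 285.71902655] 452 [0.4815 0.2935 0.018 ] [0.159  0.0572] ((207.0, 279.0), (62.0, 22.0), 90.0)
[271.14375 257.35   ] 160 [0.5313 0.1281 0.018 ] [0.0523 0.0227] ((271.1614990234375, 257.9076843261719), (20.135618209838867, 8.764263153076172), 86.8201675415039)
[351.54200542 265.92050587] 1107 [ 0.5047 -0.0783  0.018 ] [0.0928 0.0957] ((351.5, 266.0), (36.0, 37.0), 90.0)
[242.17508418 298.39057239] 297 [0.4296 0.2031 0.018 ] [0.023  0.0877] ((242.1768341064453, 298.4085388183594), (9.055386543273926, 34.78593826293945), 6.340191841125488)
[272.66932271 297.98406375] 251 [0.4283 0.1253 0.018 ] [0.0761 0.0229] ((272.70001220703125, 298.0999755859375), (30.120220184326172, 8.930672645568848), 86.8201675415039)
pivot [[ 0.66301118 -0.26400825  0.161     ]]
lens [[ 0.49446605 -0.07186077  0.144     ]]
```

View pics/topz.png

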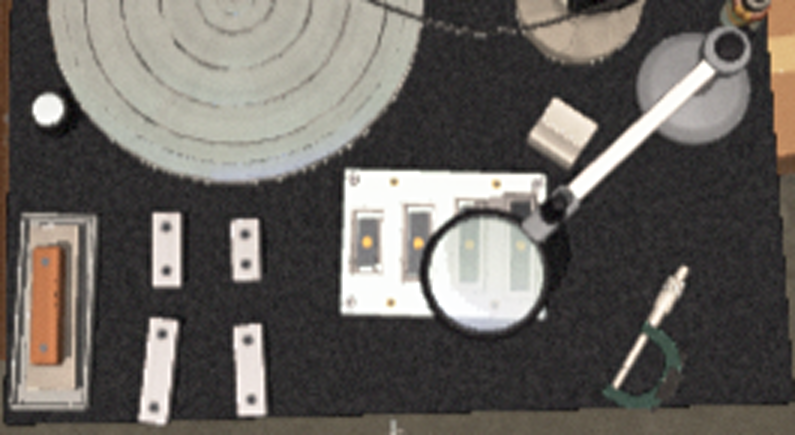

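The zoomed view gives the pin at about crop (552,205), which is full-image (374,243). Plate lengths match 88 at bottom left, 76 at bottom right, 64 at top left and 52 at top right. I'll align the tool with world axes and approach the handle.

move_arm:
  steps:
    - {"turn": 0.123, "dz": -0.5}
    - {"turn": 0.123, "dz": -0.5}
    - {"turn": 0.123, "dz": -1}
    - {"dx": 2, "dy": -3, "dz": -1}
    - {"dx": 2, "dy": -3.3, "dz": -1}
    - {"dx": 2, "dy": -3.3, "dz": -1}
    - {"dx": 2, "dy": -3.3}
    - {"dx": 2, "dy": -3.3}
    - {"dx": 2, "dy": -3.3}
    - {"dx": 2, "dy": -3.3}

```text
invalid input at $.steps[0]: expected keys dx, dy, dz, turn, gripper
```

move_arm:
  steps:
    - {"dx": 2, "dy": -3.3}
    - {"dx": 2, "dy": -3.3}
    - {"dx": 2, "dy": -3.3}
    - {"dx": 2, "dy": -3.3}
    - {"dx": 2, "dy": -3.3}
    - {"dx": 2, "dy": -3.3}
    - {}
    - {}
    - {}

```text
invalid input at $.steps[0]: expected keys dx, dy, dz, turn, gripper
```

```bash
cat >> h.py <<'E'
def save(n,im,k=1): cv2.imwrite(f"pics/{n}.png",cv2.resize(im,None,fx=k,fy=k,interpolation=cv2.INTER_CUBIC)[:,:,::-1])
def st():
    o=observe();R=o["orientation"];print("t",round(o["clock"],2),"tcp",o["tool_pos"].round(4),"yaw",round(float(np.arctan2(R[1,0],R[0,0])),4),"zax",R[:,2].round(4),"F",o["wrist_force"].round(1),"gap",round(o["finger_gap"],4),"gf",round(float(o["gripper_force"]),1))
E
python3 - <<'E'
from h import *
st()
s=snapshot("wrist");save("w1",s["img"]);print(s["rvec"],s["tvec"])
for p in [(.538,-.121,.195),(.538,-.121,.145),(.663,-.264,.161),(.532,-.043,.028)]: print(p,w2p(s,p))
t=snapshot("top"); print(p2w(t,(374,243),.145),p2w(t,(374,243),.195))
E
```

```text
t 0.15 tcp [ 0.2432 -0.6293  0.2478] yaw 0.3688 zax [-5.e-04  9.e-04 -1.e+00] F [ 0.5 -0.  -0.6] gap 0.0853 gf 0.0
[-2.38267335  1.63185948  0.2427123 ] [-0.67543642 -0.03804587  0.3788433 ]
(0.538, -0.121, 0.195) [[-2048.61667538 -2452.48405973]]
(0.538, -0.121, 0.145) [[ -989.79374266 -1298.06404491]]
(0.663, -0.264, 0.161) [[ -673.0188623  -2321.60616987]]
(0.532, -0.043, 0.028) [[-475.14319398 -633.279432  ]]
[[ 0.54424959 -0.12488867  0.145     ]] [[ 0.53696556 -0.11941083  0.195     ]]
```

View pics/w1.png

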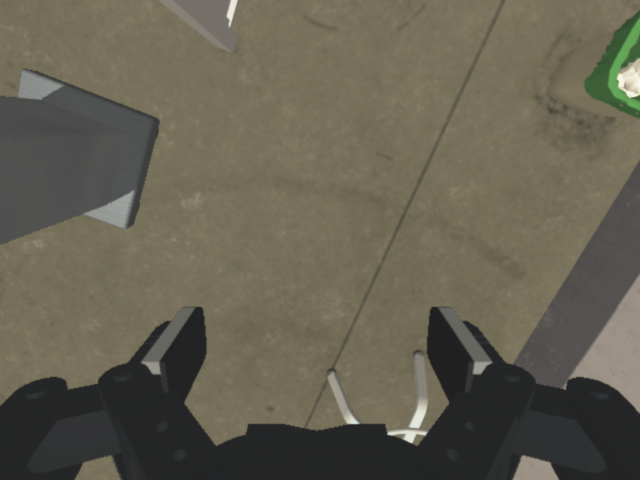

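The picture only shows the floor, because the moves were refused: every row needs all five keys.

move_arm:
  steps:
    - {"dx": 0, "dy": 0, "dz": -0.5, "turn": 0.123, "gripper": 8.5}
    - {"dx": 0, "dy": 0, "dz": -1, "turn": 0.123, "gripper": 8.5}
    - {"dx": 0, "dy": 0, "dz": -1, "turn": 0.123, "gripper": 8.5}
    - {"dx": 1.9, "dy": -3, "dz": -1, "turn": 0, "gripper": 8.5}
    - {"dx": 1.9, "dy": -3.3, "dz": -1, "turn": 0, "gripper": 8.5}
    - {"dx": 1.9, "dy": -3.3, "dz": -1, "turn": 0, "gripper": 8.5}
    - {"dx": 1.9, "dy": -3.3, "dz": 0, "turn": 0, "gripper": 8.5}
    - {"dx": 1.9, "dy": -3.3, "dz": 0, "turn": 0, "gripper": 8.5}
    - {"dx": 1.9, "dy": -3.3, "dz": 0, "turn": 0, "gripper": 8.5}
    - {"dx": 1.9, "dy": -3.3, "dz": 0, "turn": 0, "gripper": 8.5}

```text
clock: 1.08
tool_pos: [0.3769, -0.3999, 0.3035]
orientation: [[1.0, -0.0, 0.0], [-0.0, -1.0, -0.0], [0.0, 0.0, -1.0]]
wrist_force: [0.3, -1.1, 0.6]
finger_gap: 0.0848
gripper_force: 0.0
```

move_arm:
  steps:
    - {"dx": 1.9, "dy": -3.3, "dz": 0, "turn": 0, "gripper": 8.5}
    - {"dx": 1.9, "dy": -3.3, "dz": 0, "turn": 0, "gripper": 8.5}
    - {"dx": 1.9, "dy": -3.3, "dz": 0, "turn": 0, "gripper": 8.5}
    - {"dx": 1.9, "dy": -3.3, "dz": 0, "turn": 0, "gripper": 8.5}
    - {"dx": 1.9, "dy": -3.3, "dz": 0, "turn": 0, "gripper": 8.5}
    - {"dx": 1.9, "dy": -3.3, "dz": 0, "turn": 0, "gripper": 8.5}
    - {"dx": 1.9, "dy": -3.3, "dz": 0, "turn": 0, "gripper": 8.5}
    - {"dx": 1.9, "dy": -3.3, "dz": 0, "turn": 0, "gripper": 8.5}
    - {"dx": 0, "dy": 0, "dz": 0, "turn": 0, "gripper": 8.5}
    - {"dx": 0, "dy": 0, "dz": 0, "turn": 0, "gripper": 8.5}

```text
clock: 1.92
tool_pos: [0.5292, -0.1354, 0.3031]
orientation: [[1.0, 0.004, -0.0], [0.004, -1.0, 0.001], [-0.0, -0.001, -1.0]]
wrist_force: [-0.5, -0.2, -1.6]
finger_gap: 0.0849
gripper_force: 0.0
```

```bash
python3 - <<'E'
from h import *
st()
s=snapshot("wrist");save("w2",s["img"]);print(s["rvec"],s["tvec"])
for p in [(.538,-.121,.195),(.538,-.121,.145),(.663,-.264,.161),(.532,-.043,.028)]: print(p,w2p(s,p))
E
```

```text
t 1.92 tcp [ 0.5292 -0.1354  0.3031] yaw 0.0038 zax [-2.e-04  6.e-04 -1.e+00] F [-0.5 -0.2 -1.6] gap 0.0849 gf 0.0
[-2.0672645   2.057429    0.30547348] [-0.13857964  0.45250796  0.58582499]
(0.538, -0.121, 0.195) [[292.96877583 233.45593148]]
(0.538, -0.121, 0.145) [[296.77707925 215.7778127 ]]
(0.663, -0.264, 0.161) [[519.93371311  29.3795131 ]]
(0.532, -0.043, 0.028) [[229.07910143 196.07248818]]
```

View pics/w2.png

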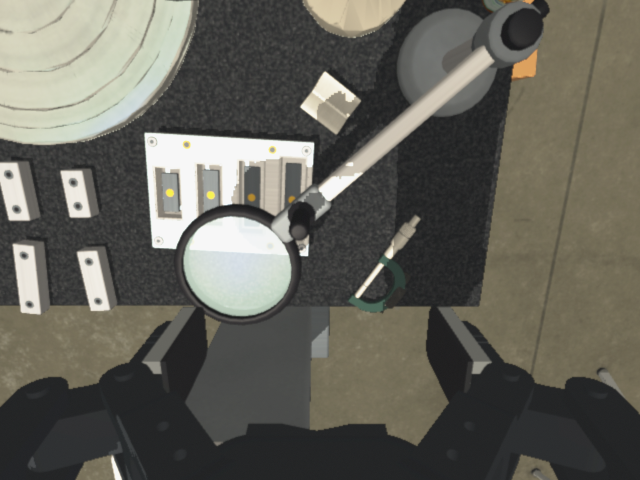

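The wrist view shows the pin top at about (300,233), the pivot cap at (521,30) and the lens centre at (238,264). I can also see all four plates and the fixture.

```bash
python3 - <<'E'
from h import *
s=snapshot("wrist")
h=p2w(s,(300,233),.195)[0];p=p2w(s,(521,30),.161)[0];l=p2w(s,(238,264),.144)[0]
print(h,p,l)
for a in(h,l): d=a-p; print(np.hypot(*d[:2]),np.degrees(np.arctan2(d[1],d[0])))
print(p2w(s,[(145,133),(314,143),(308,256),(152,247)],.028))
E
```

```text
[ 0.53762845 -0.12734543  0.195     ] [ 0.66159554 -0.26691591  0.161     ] [ 0.4974406  -0.07527281  0.144     ]
0.18667554467046635 131.61161842684803
0.25233692802531577 130.58223130120783
[[ 0.59600782  0.03638148  0.028     ]
 [ 0.58653725 -0.13548662  0.028     ]
 [ 0.4640127  -0.12883819  0.028     ]
 [ 0.47424475  0.04434362  0.028     ]]
```

move_arm:
  grip_force: 40
  steps:
    - {"dx": 0.9, "dy": -1.1, "dz": 2, "turn": 0, "gripper": 8.5}
    - {"dx": 0, "dy": 0, "dz": 3, "turn": 0, "gripper": 8.5}
    - {"dx": 0, "dy": 0, "dz": 3, "turn": 0, "gripper": 8.5}
    - {"dx": 0, "dy": 0, "dz": 3, "turn": 0, "gripper": 8.5}
    - {"dx": 0, "dy": 0, "dz": 1.7, "turn": 0, "gripper": 8.5}
    - {"dx": 0, "dy": 0, "dz": 0, "turn": 0, "gripper": 4}
    - {"dx": 0, "dy": 0, "dz": 0, "turn": 0, "gripper": 3}
    - {"dx": 0, "dy": 0, "dz": 0, "turn": 0, "gripper": 2}
    - {"dx": 0, "dy": 0, "dz": 0, "turn": 0, "gripper": 1}
    - {"dx": 0, "dy": 0, "dz": 0, "turn": 0, "gripper": 0.8}

```text
clock: 2.85
tool_pos: [0.538, -0.127, 0.1777]
orientation: [[1.0, -0.001, 0.002], [-0.001, -1.0, -0.0], [0.002, 0.0, -1.0]]
wrist_force: [0.2, -0.3, -0.9]
finger_gap: 0.0253
gripper_force: 0.0
```

move_arm:
  steps:
    - {"dx": 0, "dy": 0, "dz": 0, "turn": 0, "gripper": 0.8}
    - {"dx": 0, "dy": 0, "dz": 0, "turn": 0, "gripper": 0.8}
    - {"dx": 0, "dy": 0, "dz": 0, "turn": 0, "gripper": 0.8}
    - {"dx": 0, "dy": 0, "dz": 0, "turn": 0, "gripper": 0.8}

```text
clock: 3.18
tool_pos: [0.5373, -0.1257, 0.1773]
orientation: [[1.0, 0.0, 0.0], [0.0, -1.0, 0.001], [0.0, -0.001, -1.0]]
wrist_force: [-5.7, 6.2, 8.9]
finger_gap: 0.0125
gripper_force: 39.0
```

move_arm:
  steps:
    - {"dx": -0.93, "dy": 0.88, "dz": 0, "turn": 0, "gripper": 0.8}
    - {"dx": -0.86, "dy": 0.94, "dz": 0, "turn": 0, "gripper": 0.8}
    - {"dx": -0.8, "dy": 1.0, "dz": 0, "turn": 0, "gripper": 0.8}
    - {"dx": -0.73, "dy": 1.05, "dz": 0, "turn": 0, "gripper": 0.8}
    - {"dx": -0.66, "dy": 1.1, "dz": 0, "turn": 0, "gripper": 0.8}
    - {"dx": -0.58, "dy": 1.13, "dz": 0, "turn": 0, "gripper": 0.8}
    - {"dx": -0.51, "dy": 1.18, "dz": 0, "turn": 0, "gripper": 0.8}
    - {"dx": -0.42, "dy": 1.21, "dz": 0, "turn": 0, "gripper": 0.8}
    - {"dx": -0.34, "dy": 1.23, "dz": 0, "turn": 0, "gripper": 0.8}
    - {"dx": -0.25, "dy": 1.26, "dz": 0, "turn": 0, "gripper": 0.8}

```text
clock: 4.02
tool_pos: [0.4764, -0.2361, 0.1771]
orientation: [[1.0, 0.001, 0.0], [0.001, -1.0, 0.001], [0.0, -0.001, -1.0]]
wrist_force: [-5.4, 6.1, 2.1]
finger_gap: 0.0121
gripper_force: 42.6
```

move_arm:
  steps:
    - {"dx": 0, "dy": 0, "dz": 0, "turn": 0, "gripper": 0.8}
    - {"dx": 0, "dy": 0, "dz": 0, "turn": 0, "gripper": 0.8}
    - {"dx": 0, "dy": 0, "dz": 0, "turn": 0, "gripper": 0.8}

```text
clock: 4.27
tool_pos: [0.4764, -0.2366, 0.177]
orientation: [[1.0, -0.001, -0.0], [-0.001, -1.0, -0.001], [-0.0, 0.001, -1.0]]
wrist_force: [-6.6, -2.3, 8.7]
finger_gap: 0.0125
gripper_force: 43.3
```

```bash
python3 - <<'E'
from h import *
st()
E
```

```text
t 4.27 tcp [ 0.4764 -0.2366  0.177 ] yaw -0.0009 zax [-0.e+00 -7.e-04 -1.e+00] F [-6.6 -2.3  8.7] gap 0.0125 gf 43.3
```

move_arm:
  steps:
    - {"dx": 0, "dy": 0, "dz": 0, "turn": 0, "gripper": 8.5}
    - {"dx": 0, "dy": 0, "dz": 0, "turn": 0, "gripper": 8.5}
    - {"dx": 0, "dy": 0, "dz": 0, "turn": 0, "gripper": 8.5}
    - {"dx": 0, "dy": 0, "dz": 0, "turn": 0, "gripper": 8.5}
    - {"dx": 0, "dy": 0, "dz": -3, "turn": 0, "gripper": 8.5}
    - {"dx": 0, "dy": 0, "dz": -3.5, "turn": 0, "gripper": 8.5}
    - {"dx": 0, "dy": 0, "dz": -3.5, "turn": 0, "gripper": 8.5}
    - {"dx": 0, "dy": -3, "dz": -3.5, "turn": 0, "gripper": 8.5}
    - {"dx": 0, "dy": -3, "dz": -2.5, "turn": 0, "gripper": 8.5}
    - {"dx": 0, "dy": -3.5, "dz": 0, "turn": 0, "gripper": 8.5}

```text
clock: 5.1
tool_pos: [0.4782, -0.1443, 0.338]
orientation: [[1.0, -0.002, 0.007], [-0.002, -1.0, -0.002], [0.007, 0.002, -1.0]]
wrist_force: [1.5, -0.5, -0.2]
finger_gap: 0.0849
gripper_force: 0.0
```

move_arm:
  steps:
    - {"dx": 0, "dy": -4, "dz": 0, "turn": 0, "gripper": 8.5}
    - {"dx": 0, "dy": -4, "dz": 0, "turn": 0, "gripper": 8.5}
    - {"dx": 0, "dy": -4, "dz": 0, "turn": 0, "gripper": 8.5}
    - {"dx": 0, "dy": -4, "dz": 0, "turn": 0, "gripper": 8.5}
    - {"dx": 0, "dy": -3, "dz": 0, "turn": 0, "gripper": 8.5}
    - {"dx": 0, "dy": 0, "dz": 0, "turn": 0, "gripper": 8.5}
    - {"dx": 0, "dy": 0, "dz": 0, "turn": 0, "gripper": 8.5}
    - {"dx": 0, "dy": 0, "dz": 0, "turn": 0, "gripper": 8.5}

```text
clock: 5.77
tool_pos: [0.4767, 0.0453, 0.3329]
orientation: [[1.0, -0.0, -0.0], [-0.0, -1.0, -0.0], [-0.0, 0.0, -1.0]]
wrist_force: [1.3, -0.7, 0.4]
finger_gap: 0.085
gripper_force: 0.0
```

```bash
python3 - <<'E'
from h import *
st()
s=snapshot("wrist");save("w3",s["img"]);np.savez("w3.npz",**s)
t=snapshot("top");np.savez("t3.npz",**t)
E
```

```text
t 5.77 tcp [0.4767 0.0453 0.3329] yaw -0.0002 zax [-0.e+00 -2.e-04 -1.e+00] F [ 1.3 -0.7  0.4] gap 0.085 gf 0.0
```

View pics/w3.png

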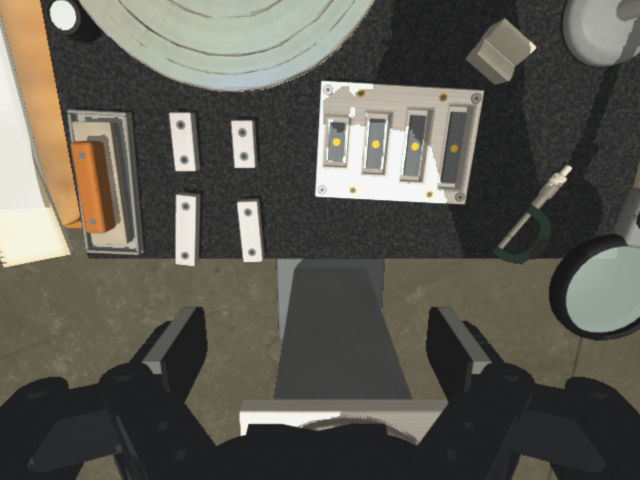

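The view is clear: recess dots at (336,142), (376,144), (415,146) and (454,149), fixture corners at (321,82), (484,91), (466,203) and (316,197), and all four plates plus the stone case at left. Next I'll fit metric poses.

```bash
cat >> h.py <<'E'
def fixture(s,dots):
    d=p2w(s,dots,.022)[:,:2]; n=np.array([66,22,-22,-66])/1000
    A=np.polyfit(n,d,1); yaw=np.arctan2(-A[0][0],A[0][1]); return A[1],yaw,np.linalg.norm(A[0])
def dots(s,approx,r=7):
    out=[]
    for x,y in approx:
        w=s["img"][y-r:y+r+1,x-r:x+r+1].astype(float); m=np.clip(w[:,:,0]-w[:,:,2]-60,0,None); Y,X=np.mgrid[y-r:y+r+1,x-r:x+r+1]; out.append(((m*X).sum()/m.sum(),(m*Y).sum()/m.sum()))
    return out
def plate(s,c,z=.018,thr=170,r=(240,160)):
    im=top_rect(s,z,c,r); m=(im.min(2)>thr).astype(np.uint8)
    m=cv2.morphologyEx(m,cv2.MORPH_CLOSE,np.ones((15,15))); n,l,st_,ce=cv2.connectedComponentsWithStats(m)
    i=1+np.argmax(st_[1:,4]); R=cv2.minAreaRect(np.argwhere(l==i)[:,::-1].astype(np.float32))
    (u,v),(w,h),a=R
    b=cv2.boxPoints(R); e=b[1]-b[0]; f=b[2]-b[1]; L=e if np.linalg.norm(e)>np.linalg.norm(f) else f
    d=np.array([-L[1],-L[0]]); d=d if d[0]>0 else -d
    return np.array([c[0]+(r[0]/2-v)*.0005,c[1]+(r[1]/2-u)*.0005]),np.arctan2(d[1],d[0]),sorted((w/2,h/2)),im
E
python3 - <<'E'
from h import *
s=dict(np.load("w3.npz")); t=dict(np.load("t3.npz"))
D=dots(s,[(336,142),(376,144),(415,146),(454,149)]);print(np.round(D,1));print(fixture(s,D))
c=p2w(s,[(321,82),(484,91),(466,203),(316,197)],.028);print(c.round(4).tolist(),c.mean(0))
for n,p in((52,(244,143)),(64,(183,140)),(76,(249,230)),(88,(187,229))):
    g=p2w(s,p,.018)[0][:2]; q=plate(s,g); print(n,q[0].round(4),q[1].round(4),q[2]); 
    q=plate(t,g,thr=150); print("  top",q[0].round(4),q[1].round(4),q[2])
print("case",p2w(s,[(69,113),(131,110),(143,253),(88,257)],.014).round(4).tolist())
print("grip",p2w(s,[(71,142),(99,139),(111,231),(85,235)],.046).round(4).tolist())
E
```

```text
[[336.1 141.5]
 [375.4 143.8]
 [414.6 145.9]
 [453.7 148.1]]
(array([ 0.53134742, -0.04364813]), np.float64(-0.052963139186010484), np.float64(1.0012650042988402))
[[0.5958, 0.0395, 0.028], [0.5871, -0.1334, 0.028], [0.4666, -0.1283, 0.028], [0.4735, 0.0447, 0.028]] [ 0.5307485  -0.04437986  0.028     ]
52 [0.5315 0.1273] 0.0169 [22.6492862701416, 50.35717010498047]
  top [0.5635 0.1261] 1.5708 [58.99999237060547, 79.49998474121094]
64 [0.5338 0.1952] 0.0 [21.999996185302734, 61.99999237060547]
  top [0.567  0.1619] 0.0 [14.5, 58.5]
76 [0.4289 0.1248] 0.0446 [22.901296615600586, 74.63548278808594]
  top [0.4573 0.1561] 0.0 [18.5, 68.5]
88 [0.4302 0.2026] -0.1107 [23.135408401489258, 86.57832336425781]
  top [0.4397 0.1864] -0.106 [54.82891082763672, 110.94841003417969]
case [[0.565, 0.3192, 0.014], [0.5683, 0.2499, 0.014], [0.4009, 0.2587, 0.014], [0.3956, 0.3276, 0.014]]
grip [[0.5351, 0.3028, 0.046], [0.5382, 0.2729, 0.046], [0.4379, 0.2759, 0.046], [0.4332, 0.3061, 0.046]]
```

Plate and fixture poses agree with their known sizes. I'll pick the 52 mm plate.

move_arm:
  grip_force: 40
  steps:
    - {"dx": 0.7, "dy": -1, "dz": 3, "turn": -0.017, "gripper": 4.5}
    - {"dx": 1, "dy": -1.5, "dz": 4, "turn": 0, "gripper": 4.5}
    - {"dx": 1, "dy": -1.5, "dz": 4, "turn": 0, "gripper": 4.5}
    - {"dx": 1, "dy": -1.5, "dz": 4, "turn": 0, "gripper": 4.5}
    - {"dx": 1, "dy": -1.5, "dz": 4, "turn": 0, "gripper": 4.5}
    - {"dx": 0.8, "dy": -1.2, "dz": 3, "turn": 0, "gripper": 4.5}
    - {"dx": 0, "dy": 0, "dz": 3, "turn": 0, "gripper": 4.5}
    - {"dx": 0, "dy": 0, "dz": 2.5, "turn": 0, "gripper": 4.5}
    - {"dx": 0, "dy": 0, "dz": 1.5, "turn": 0, "gripper": 4.5}
    - {"dx": 0, "dy": 0, "dz": 1, "turn": 0, "gripper": 4.5}

```text
clock: 6.7
tool_pos: [0.5278, 0.1241, 0.0388]
orientation: [[1.0, 0.015, -0.003], [0.015, -1.0, -0.001], [-0.003, 0.001, -1.0]]
wrist_force: [-0.4, 0.4, 0.4]
finger_gap: 0.0447
gripper_force: 0.0
```

move_arm:
  steps:
    - {"dx": 0, "dy": 0, "dz": 0.75, "turn": 0, "gripper": 4.5}
    - {"dx": 0, "dy": 0, "dz": 0, "turn": 0, "gripper": 4}
    - {"dx": 0, "dy": 0, "dz": 0, "turn": 0, "gripper": 4}
    - {"dx": 0, "dy": 0, "dz": 0, "turn": 0, "gripper": 3}
    - {"dx": 0, "dy": 0, "dz": 0, "turn": 0, "gripper": 2}
    - {"dx": 0, "dy": 0, "dz": 0, "turn": 0, "gripper": 2}
    - {"dx": 0, "dy": 0, "dz": 0, "turn": 0, "gripper": 2}
    - {"dx": 0, "dy": 0, "dz": 0, "turn": 0, "gripper": 2}
    - {"dx": 0, "dy": 0, "dz": 0, "turn": 0, "gripper": 2}

```text
clock: 7.45
tool_pos: [0.5296, 0.1263, 0.0351]
orientation: [[1.0, 0.017, 0.003], [0.017, -1.0, 0.001], [0.003, -0.001, -1.0]]
wrist_force: [-1.7, 3.8, 7.9]
finger_gap: 0.0206
gripper_force: 4.2
```

The tool is about 1 cm higher than planned because the speed cap cut some rows short. I'll open, lift slightly, check, then go down again.

move_arm:
  steps:
    - {"dx": 0, "dy": 0, "dz": -0.5, "turn": 0, "gripper": 4.5}
    - {"dx": 0, "dy": 0, "dz": 0, "turn": 0, "gripper": 4.5}
    - {"dx": 0, "dy": 0, "dz": 0, "turn": 0, "gripper": 4.5}
    - {"dx": 0, "dy": 0, "dz": 0, "turn": 0, "gripper": 4.5}

```text
clock: 7.78
tool_pos: [0.5286, 0.1252, 0.0388]
orientation: [[1.0, 0.016, 0.0], [0.016, -1.0, -0.0], [0.0, 0.0, -1.0]]
wrist_force: [0.4, 0.2, 0.2]
finger_gap: 0.0452
gripper_force: 0.0
```

```bash
python3 - <<'E'
from h import *
st()
s=snapshot("wrist");save("w4",s["img"])
E
```

```text
t 7.78 tcp [0.5286 0.1252 0.0388] yaw 0.0165 zax [ 5.e-04 -0.e+00 -1.e+00] F [0.4 0.2 0.2] gap 0.0452 gf 0.0
```

View pics/w4.png

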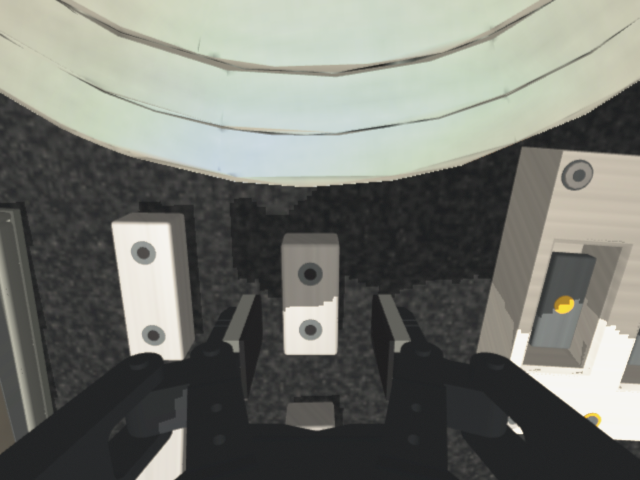

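The plate sits centred between the open fingers, centre at (310,297). Going down 1.3 cm.

move_arm:
  steps:
    - {"dx": 0.15, "dy": -0.1, "dz": 0.4, "turn": 0, "gripper": 4.5}
    - {"dx": 0.1, "dy": 0, "dz": 0.5, "turn": 0, "gripper": 4.5}
    - {"dx": 0, "dy": 0, "dz": 0.4, "turn": 0, "gripper": 4.5}
    - {"dx": 0, "dy": 0, "dz": 0, "turn": 0, "gripper": 3}
    - {"dx": 0, "dy": 0, "dz": 0, "turn": 0, "gripper": 2}
    - {"dx": 0, "dy": 0, "dz": 0, "turn": 0, "gripper": 2}
    - {"dx": 0, "dy": 0, "dz": 0, "turn": 0, "gripper": 2}
    - {"dx": 0, "dy": 0, "dz": 0, "turn": 0, "gripper": 2}
    - {"dx": 0, "dy": 0, "dz": 0, "turn": 0, "gripper": 2}

```text
clock: 8.58
tool_pos: [0.531, 0.1264, 0.0256]
orientation: [[1.0, 0.017, 0.0], [0.017, -1.0, 0.0], [0.0, -0.0, -1.0]]
wrist_force: [-0.0, -0.1, -1.4]
finger_gap: 0.0231
gripper_force: 39.2
```

```bash
python3 - <<'E'
from h import *
st()
E
```

```text
t 8.58 tcp [0.531  0.1264 0.0256] yaw 0.0166 zax [ 1.e-04  1.e-04 -1.e+00] F [-0.  -0.1 -1.4] gap 0.0231 gf 39.2
```

move_arm:
  steps:
    - {"dx": 0, "dy": 0, "dz": -2, "turn": 0, "gripper": 2}
    - {"dx": 0, "dy": 0, "dz": -2, "turn": 0, "gripper": 2}
    - {"dx": 0, "dy": 1, "dz": -2, "turn": 0, "gripper": 2}
    - {"dx": 0.2, "dy": 2, "dz": 0, "turn": 0, "gripper": 2}
    - {"dx": 0, "dy": 2, "dz": 0, "turn": 0, "gripper": 2}
    - {"dx": 0, "dy": 2, "dz": 0, "turn": 0, "gripper": 2}
    - {"dx": 0, "dy": 2, "dz": 0, "turn": 0, "gripper": 2}
    - {"dx": 0, "dy": 1.4, "dz": 0, "turn": 0, "gripper": 2}
    - {"dx": 0, "dy": 0, "dz": 0, "turn": 0.07, "gripper": 2}
    - {"dx": 0, "dy": 0, "dz": 0, "turn": 0, "gripper": 2}

```text
clock: 9.42
tool_pos: [0.5347, 0.0214, 0.0856]
orientation: [[0.998, -0.059, 0.0], [-0.059, -0.998, -0.0], [0.0, 0.0, -1.0]]
wrist_force: [0.1, 0.7, -1.5]
finger_gap: 0.0229
gripper_force: 39.8
```

move_arm:
  steps:
    - {"dx": 0, "dy": 0, "dz": 0, "turn": 0, "gripper": 2}
    - {"dx": 0, "dy": 0, "dz": 0, "turn": 0, "gripper": 2}

```text
clock: 9.58
tool_pos: [0.5347, 0.0232, 0.0856]
orientation: [[0.999, -0.05, 0.0], [-0.05, -0.999, 0.0], [0.0, -0.0, -1.0]]
wrist_force: [0.1, 0.2, -2.2]
finger_gap: 0.0226
gripper_force: 39.8
```

```bash
python3 - <<'E'
from h import *
st()
s=snapshot("wrist");save("w5",s["img"]);np.savez("w5.npz",**s)
D=w2p(s,[(.5348,.0223,.022),(.5325,-.0217,.022),(.5301,-.0657,.022),(.5278,-.1096,.022)]);print(D)
E
```

```text
t 9.58 tcp [0.5347 0.0232 0.0856] yaw -0.0504 zax [ 1.e-04  2.e-04 -1.e+00] F [ 0.1  0.2 -2.2] gap 0.0226 gf 39.8
[[316.80674725 271.79499656]
 [399.07652045 271.99253974]
 [481.28194329 272.363901  ]
 [563.25203801 272.56976181]]
```

View pics/w5.png

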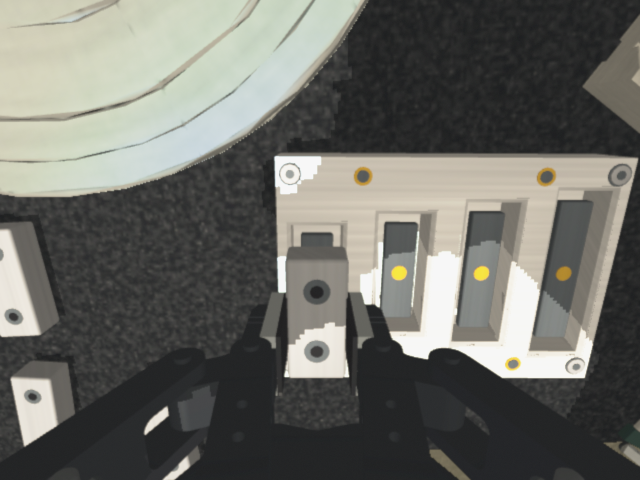

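Predicted recess dots match the image to about 1 px ((399,273), (481,273), (563,273)). The plate's holes are at (317,291) and (317,352), and I'll check its offset in the grip.

```bash
cat >> h.py <<'E'
def rdots(s,tcp=None):
    P=np.array([(.5348,.0223,.022),(.5325,-.0217,.022),(.5301,-.0657,.022),(.5278,-.1096,.022)]);return w2p(s,P)
def holes(s,approx,z,r=12):
    out=[]
    for x,y in approx:
        w=255-s["img"][y-r:y+r+1,x-r:x+r+1].min(2).astype(float); m=np.clip(w-170,0,None); Y,X=np.mgrid[y-r:y+r+1,x-r:x+r+1]; out.append(((m*X).sum()/m.sum(),(m*Y).sum()/m.sum()))
    q=p2w(s,out,z); c=q.mean(0)[:2]; d=q[0]-q[1]; return np.round(out,1),c,np.arctan2(d[1],d[0]),np.linalg.norm(d)
E
python3 - <<'E'
from h import *
s=dict(np.load("w5.npz"))
print(holes(s,[(317,291),(317,352)],.078))
D=dots(s,[(399,273),(481,273),(563,273)]);q=p2w(s,D,.022);print(D,q)
E
```

```text
(array([[316.5, 291.8],
       [316.4, 351.3]]), array([0.53558252, 0.02253352]), np.float64(-0.050852924650895935), np.float64(0.02613148362887613))
[(np.float64(398.73393139841687), np.float64(272.5118733509235)), (np.float64(480.96310819875134), np.float64(272.81208399979363)), (np.float64(563.1950857029625), np.float64(273.12424452590903))] [[ 0.53221038 -0.02152083  0.022     ]
 [ 0.5298497  -0.0655491   0.022     ]
 [ 0.52748018 -0.10961405  0.022     ]]
```

move_arm:
  steps:
    - {"dx": -0.1, "dy": 0, "dz": 1, "turn": 0, "gripper": 2}
    - {"dx": 0, "dy": 0, "dz": 1, "turn": 0, "gripper": 2}
    - {"dx": 0, "dy": 0, "dz": 0.6, "turn": 0, "gripper": 2}
    - {"dx": 0, "dy": 0, "dz": 0.4, "turn": 0, "gripper": 2}
    - {"dx": 0, "dy": 0, "dz": 0.3, "turn": 0, "gripper": 2}
    - {"dx": 0, "dy": 0, "dz": 0.2, "turn": 0, "gripper": 2}
    - {"dx": 0, "dy": 0, "dz": 0.2, "turn": 0, "gripper": 2}
    - {"dx": 0, "dy": 0, "dz": 0, "turn": 0, "gripper": 2}

```text
clock: 10.3
tool_pos: [0.5337, 0.0226, 0.0483]
orientation: [[0.999, -0.053, -0.0], [-0.053, -0.999, 0.0], [-0.0, -0.0, -1.0]]
wrist_force: [-0.5, -0.0, -2.0]
finger_gap: 0.0232
gripper_force: 25.6
```

move_arm:
  steps:
    - {"dx": 0, "dy": 0, "dz": 0, "turn": 0, "gripper": 3}
    - {"dx": 0, "dy": 0, "dz": 0, "turn": 0, "gripper": 3}
    - {"dx": 0, "dy": 0, "dz": -1, "turn": 0, "gripper": 3}
    - {"dx": 0, "dy": 0, "dz": -1.5, "turn": 0, "gripper": 3}
    - {"dx": 0, "dy": 0, "dz": 0, "turn": 0, "gripper": 0}
    - {"dx": 0, "dy": 0, "dz": 0, "turn": 0, "gripper": 0}
    - {"dx": 0, "dy": 0, "dz": 0.3, "turn": 0, "gripper": 0}
    - {"dx": 0, "dy": 0, "dz": 0.5, "turn": 0, "gripper": 0}
    - {"dx": 0, "dy": 0, "dz": 0.5, "turn": 0, "gripper": 0}
    - {"dx": 0, "dy": 0, "dz": 0.3, "turn": 0, "gripper": 0}

```text
clock: 11.13
tool_pos: [0.5332, 0.0225, 0.0563]
orientation: [[0.999, -0.053, -0.001], [-0.053, -0.999, 0.0], [-0.001, 0.0, -1.0]]
wrist_force: [-1.2, -0.6, 6.0]
finger_gap: -0.0
gripper_force: 3.2
```

move_arm:
  steps:
    - {"dx": 0, "dy": 0, "dz": 0.2, "turn": 0, "gripper": 0}
    - {"dx": 0, "dy": 0, "dz": 0.2, "turn": 0, "gripper": 0}
    - {"dx": 0, "dy": 0, "dz": 0.2, "turn": 0, "gripper": 0}

```text
clock: 11.38
tool_pos: [0.5332, 0.0225, 0.0511]
orientation: [[0.999, -0.053, -0.001], [-0.053, -0.999, -0.0], [-0.001, 0.0, -1.0]]
wrist_force: [-4.1, 0.3, 7.2]
finger_gap: -0.0004
gripper_force: 3.1
```

Going down well. Continue to the stop.

move_arm:
  steps:
    - {"dx": 0, "dy": 0, "dz": 0.2, "turn": 0, "gripper": 0}
    - {"dx": 0, "dy": 0, "dz": 0.2, "turn": 0, "gripper": 0}
    - {"dx": 0, "dy": 0, "dz": 0.1, "turn": 0, "gripper": 0}

```text
clock: 11.63
tool_pos: [0.5335, 0.0225, 0.0467]
orientation: [[0.999, -0.053, -0.001], [-0.053, -0.999, -0.0], [-0.001, 0.001, -1.0]]
wrist_force: [-12.3, -2.1, 41.1]
finger_gap: -0.0003
gripper_force: 20.1
```

Plate 52 is home. Lifting to look at the rest.

move_arm:
  steps:
    - {"dx": 0, "dy": 0, "dz": -1, "turn": 0, "gripper": 0}
    - {"dx": 0, "dy": 0, "dz": -2.5, "turn": 0, "gripper": 0}
    - {"dx": -0.8, "dy": -0.9, "dz": -3, "turn": 0, "gripper": 4.5}
    - {"dx": -0.8, "dy": -0.9, "dz": -3, "turn": 0, "gripper": 4.5}
    - {"dx": -0.8, "dy": -0.9, "dz": -3, "turn": -0.053, "gripper": 4.5}
    - {"dx": -0.8, "dy": -0.9, "dz": -3, "turn": 0, "gripper": 4.5}
    - {"dx": -0.8, "dy": -0.9, "dz": -3, "turn": 0, "gripper": 4.5}
    - {"dx": -0.8, "dy": -0.9, "dz": -3, "turn": 0, "gripper": 4.5}
    - {"dx": 0, "dy": 0, "dz": 0, "turn": 0, "gripper": 4.5}
    - {"dx": 0, "dy": 0, "dz": 0, "turn": 0, "gripper": 4.5}

```text
clock: 12.47
tool_pos: [0.4877, 0.0783, 0.2629]
orientation: [[1.0, 0.001, 0.003], [0.001, -1.0, 0.0], [0.003, -0.0, -1.0]]
wrist_force: [-0.2, -1.2, -0.3]
finger_gap: 0.0451
gripper_force: 0.0
```

move_arm:
  steps:
    - {"dx": 0, "dy": 0, "dz": 0, "turn": 0, "gripper": 4.5}
    - {"dx": 0, "dy": 0, "dz": 0, "turn": 0, "gripper": 4.5}

```text
clock: 12.63
tool_pos: [0.4869, 0.0773, 0.2603]
orientation: [[1.0, -0.001, -0.002], [-0.001, -1.0, -0.0], [-0.002, 0.0, -1.0]]
wrist_force: [-0.0, -0.4, 0.1]
finger_gap: 0.0452
gripper_force: 0.0
```

```bash
cat > look.py <<'E'
from h import *
import sys
st(); o=observe(); p=o["tool_pos"]; R=o["orientation"]; yaw=np.arctan2(R[1,0],R[0,0])
s=snapshot("wrist");np.savez("last.npz",**s)
for n,g in((52,(.5348,.0223)),(64,(.5338,.1952)),(76,(.4289,.1248)),(88,(.4302,.2026))):
    z=.030 if n==52 else .018
    try: q=plate(s,g,z,r=(240,130) if z==.018 else (120,64))
    except Exception as e: print(n,e);continue
    d=q[0]-p[:2]; print(n,q[0].round(4),q[1].round(4),np.round(q[2],1),"px",w2p(s,(*g,z)).round()[0],"move cm dx",(100*(d@R[:2,0])).round(2),"dy",(100*d@R[:2,1]).round(2),"turn",(yaw-q[1]).round(3))
E
python3 look.py
```

```text
t 12.63 tcp [0.4869 0.0773 0.2603] yaw -0.0007 zax [-1.9e-03 -2.0e-04 -1.0e+00] F [-0.  -0.4  0.1] gap 0.0452 gf 0.0
52 [0.535  0.0226] 0.0 [31.5 59.5] px [375. 156.] move cm dx 4.82 dy 5.47 turn -0.001
64 [0.5336 0.1955] 0.0 [22.5 62.5] px [191. 156.] move cm dx 4.66 dy -11.82 turn -0.001
76 [0.4289 0.125 ] 0.0465 [23.1 74.8] px [269. 260.] move cm dx -5.8 dy -4.77 turn -0.047
88 [0.4302 0.2027] -0.1124 [23.3 86.8] px [194. 259.] move cm dx -5.68 dy -12.53 turn 0.112
```

move_arm:
  grip_force: 40
  steps:
    - {"dx": 0.5, "dy": -1.3, "dz": 1.5, "turn": 0, "gripper": 4.5}
    - {"dx": 0.5, "dy": -1.5, "dz": 2, "turn": 0, "gripper": 4.5}
    - {"dx": 0.5, "dy": -1.5, "dz": 2, "turn": 0, "gripper": 4.5}
    - {"dx": 0.5, "dy": -1.5, "dz": 2, "turn": 0, "gripper": 4.5}
    - {"dx": 0.5, "dy": -1.5, "dz": 2, "turn": 0, "gripper": 4.5}
    - {"dx": 0.6, "dy": -1.5, "dz": 2, "turn": 0, "gripper": 4.5}
    - {"dx": 0.6, "dy": -1.5, "dz": 2, "turn": 0, "gripper": 4.5}
    - {"dx": 0.5, "dy": -1.0, "dz": 2, "turn": 0, "gripper": 4.5}
    - {"dx": 0.46, "dy": -0.5, "dz": 2, "turn": 0, "gripper": 4.5}
    - {"dx": 0, "dy": 0, "dz": 1.5, "turn": 0, "gripper": 4.5}

```text
clock: 13.52
tool_pos: [0.5334, 0.1968, 0.0686]
orientation: [[1.0, 0.001, -0.003], [0.001, -1.0, 0.0], [-0.003, -0.0, -1.0]]
wrist_force: [-0.7, -0.4, 0.4]
finger_gap: 0.0453
gripper_force: 0.0
```

move_arm:
  steps:
    - {"dx": 0, "dy": 0, "dz": 1, "turn": 0, "gripper": 4.5}
    - {"dx": 0, "dy": 0, "dz": 0, "turn": 0, "gripper": 4.5}
    - {"dx": 0, "dy": 0, "dz": 0, "turn": 0, "gripper": 4.5}

```text
clock: 13.77
tool_pos: [0.5334, 0.1954, 0.061]
orientation: [[1.0, -0.0, -0.002], [-0.0, -1.0, -0.0], [-0.002, 0.0, -1.0]]
wrist_force: [0.5, -0.3, 0.1]
finger_gap: 0.0448
gripper_force: 0.0
```

```bash
python3 - <<'E'
from h import *
st()
E
```

```text
t 13.77 tcp [0.5334 0.1954 0.061 ] yaw -0.0005 zax [-1.6e-03 -4.0e-04 -1.0e+00] F [ 0.5 -0.3  0.1] gap 0.0448 gf 0.0
```

move_arm:
  steps:
    - {"dx": 0, "dy": 0, "dz": 1.2, "turn": 0, "gripper": 4.5}
    - {"dx": 0, "dy": 0, "dz": 1.2, "turn": 0, "gripper": 4.5}
    - {"dx": 0, "dy": 0, "dz": 0.8, "turn": 0, "gripper": 4.5}
    - {"dx": 0, "dy": 0, "dz": 0.35, "turn": 0, "gripper": 4.5}
    - {"dx": 0, "dy": 0, "dz": 0, "turn": 0, "gripper": 3}
    - {"dx": 0, "dy": 0, "dz": 0, "turn": 0, "gripper": 2}
    - {"dx": 0, "dy": 0, "dz": 0, "turn": 0, "gripper": 2}
    - {"dx": 0, "dy": 0, "dz": 0, "turn": 0, "gripper": 2}
    - {"dx": 0, "dy": 0, "dz": 0, "turn": 0, "gripper": 2}
    - {"dx": 0, "dy": 0, "dz": 0, "turn": 0, "gripper": 2}

```text
clock: 14.6
tool_pos: [0.5339, 0.1958, 0.0262]
orientation: [[1.0, -0.0, 0.0], [-0.0, -1.0, 0.0], [0.0, -0.0, -1.0]]
wrist_force: [-0.1, 0.1, -1.9]
finger_gap: 0.0224
gripper_force: 39.7
```

move_arm:
  steps:
    - {"dx": 0, "dy": 0, "dz": -2, "turn": 0, "gripper": 2}
    - {"dx": 0, "dy": 0, "dz": -2, "turn": 0, "gripper": 2}
    - {"dx": 0, "dy": 1.25, "dz": -2, "turn": 0, "gripper": 2}
    - {"dx": 0, "dy": 2.5, "dz": 0, "turn": 0, "gripper": 2}
    - {"dx": 0, "dy": 2.5, "dz": 0, "turn": 0, "gripper": 2}
    - {"dx": 0, "dy": 2.5, "dz": 0, "turn": 0, "gripper": 2}
    - {"dx": 0, "dy": 2.5, "dz": 0, "turn": 0, "gripper": 2}
    - {"dx": 0, "dy": 2.5, "dz": 0, "turn": 0, "gripper": 2}
    - {"dx": 0, "dy": 2.5, "dz": 0, "turn": 0, "gripper": 2}
    - {"dx": 0, "dy": 2.5, "dz": 0, "turn": 0, "gripper": 2}

```text
clock: 15.43
tool_pos: [0.5337, 0.007, 0.0862]
orientation: [[1.0, -0.0, 0.0], [-0.0, -1.0, -0.0], [0.0, 0.0, -1.0]]
wrist_force: [1.0, -0.1, -1.9]
finger_gap: 0.0225
gripper_force: 39.8
```

move_arm:
  steps:
    - {"dx": -0.1, "dy": 2, "dz": 0, "turn": 0, "gripper": 2}
    - {"dx": 0, "dy": 1, "dz": 0, "turn": 0, "gripper": 2}
    - {"dx": 0, "dy": 0, "dz": 0, "turn": 0.053, "gripper": 2}
    - {"dx": 0, "dy": 0, "dz": 0, "turn": 0, "gripper": 2}
    - {"dx": 0, "dy": 0, "dz": 0, "turn": 0, "gripper": 2}
    - {"dx": 0, "dy": 0, "dz": 0, "turn": 0, "gripper": 2}

```text
clock: 15.93
tool_pos: [0.5329, -0.0208, 0.0861]
orientation: [[0.999, -0.05, 0.0], [-0.05, -0.999, 0.0], [0.0, -0.0, -1.0]]
wrist_force: [0.1, -0.2, -1.7]
finger_gap: 0.0225
gripper_force: 39.8
```

```bash
cat > held.py <<'E'
from h import *
import sys
# held plate vs recess i: holes searched near its expected place
i=int(sys.argv[1]); st(); o=observe(); p=o["tool_pos"]; R=o["orientation"]
s=snapshot("wrist");np.savez("last.npz",**s)
z=p[2]-float(sys.argv[2])+.018
L=(.026,.034,.044,.054)[i]/2
im=top_rect(s,z,p[:2],(240,70)); 
m=(im.max(2)<70).astype(np.uint8); n,l,sa,ce=cv2.connectedComponentsWithStats(m)
H=[(p[0]+(120-ce[k][1])*.0005,p[1]+(35-ce[k][0])*.0005,sa[k][4],sa[k][2],sa[k][3]) for k in range(1,n) if 20<sa[k][4]<400]
print("hole candidates",np.round(H,4).tolist())
D=rdots(s); h,w=s["img"].shape[:2]
ok=[k for k in range(4) if k>i and 10<D[k][0]<w-10 and 10<D[k][1]<h-10]
if ok: print("dots px",ok,[np.round(p2w(s,dots(s,[tuple(D[k].round().astype(int))]),.022)[0],4).tolist() for k in ok])
save("held%d"%i,s["img"])
E
python3 held.py 1 .0262
```

```text
t 15.93 tcp [ 0.5329 -0.0208  0.0861] yaw -0.0505 zax [ 2.e-04  3.e-04 -1.e+00] F [ 0.1 -0.2 -1.7] gap 0.0225 gf 39.8
hole candidates [[0.5735, -0.0235, 45.0, 22.0, 3.0], [0.5517, -0.0223, 118.0, 11.0, 16.0], [0.5139, -0.0203, 69.0, 9.0, 9.0]]
dots px [2, 3] [[0.5298, -0.0655, 0.022], [0.5274, -0.1095, 0.022]]
```

move_arm:
  steps:
    - {"dx": -0.05, "dy": 0.05, "dz": 1, "turn": 0, "gripper": 2}
    - {"dx": 0, "dy": 0, "dz": 1, "turn": 0, "gripper": 2}
    - {"dx": 0, "dy": 0, "dz": 0.6, "turn": 0, "gripper": 2}
    - {"dx": 0, "dy": 0, "dz": 0.4, "turn": 0, "gripper": 2}
    - {"dx": 0, "dy": 0, "dz": 0.3, "turn": 0, "gripper": 2}
    - {"dx": 0, "dy": 0, "dz": 0.2, "turn": 0, "gripper": 2}
    - {"dx": 0, "dy": 0, "dz": 0.2, "turn": 0, "gripper": 2}
    - {"dx": 0, "dy": 0, "dz": 0, "turn": 0, "gripper": 2}

```text
clock: 16.65
tool_pos: [0.5323, -0.0221, 0.0488]
orientation: [[0.999, -0.053, -0.0], [-0.053, -0.999, 0.0], [-0.0, -0.0, -1.0]]
wrist_force: [0.2, 0.4, -2.4]
finger_gap: 0.0231
gripper_force: 39.7
```

move_arm:
  steps:
    - {"dx": 0, "dy": 0, "dz": 0, "turn": 0, "gripper": 3}
    - {"dx": 0, "dy": 0, "dz": 0, "turn": 0, "gripper": 3}
    - {"dx": 0, "dy": 0, "dz": -1, "turn": 0, "gripper": 3}
    - {"dx": 0, "dy": 0, "dz": -1.5, "turn": 0, "gripper": 3}
    - {"dx": 0, "dy": 0, "dz": 0, "turn": 0, "gripper": 0}
    - {"dx": 0, "dy": 0, "dz": 0, "turn": 0, "gripper": 0}
    - {"dx": 0, "dy": 0, "dz": 0.3, "turn": 0, "gripper": 0}
    - {"dx": 0, "dy": 0, "dz": 0.5, "turn": 0, "gripper": 0}
    - {"dx": 0, "dy": 0, "dz": 0.5, "turn": 0, "gripper": 0}
    - {"dx": 0, "dy": 0, "dz": 0.3, "turn": 0, "gripper": 0}

```text
clock: 17.48
tool_pos: [0.5317, -0.0222, 0.0568]
orientation: [[0.999, -0.053, -0.001], [-0.053, -0.999, 0.0], [-0.001, -0.0, -1.0]]
wrist_force: [-0.5, -0.7, 6.1]
finger_gap: 0.0002
gripper_force: 3.5
```

move_arm:
  steps:
    - {"dx": 0, "dy": 0, "dz": 0.2, "turn": 0, "gripper": 0}
    - {"dx": 0, "dy": 0, "dz": 0.2, "turn": 0, "gripper": 0}
    - {"dx": 0, "dy": 0, "dz": 0.2, "turn": 0, "gripper": 0}
    - {"dx": 0, "dy": 0, "dz": 0.2, "turn": 0, "gripper": 0}
    - {"dx": 0, "dy": 0, "dz": 0.15, "turn": 0, "gripper": 0}
    - {"dx": 0, "dy": 0, "dz": 0.05, "turn": 0, "gripper": 0}

```text
clock: 17.98
tool_pos: [0.5317, -0.0221, 0.0475]
orientation: [[0.999, -0.053, -0.001], [-0.053, -0.999, -0.0], [-0.001, 0.0, -1.0]]
wrist_force: [-3.5, -0.4, 6.1]
finger_gap: -0.0
gripper_force: 2.8
```

move_arm:
  steps:
    - {"dx": 0, "dy": 0, "dz": 0.06, "turn": 0, "gripper": 0}
    - {"dx": 0, "dy": 0, "dz": 0.04, "turn": 0, "gripper": 0}

```text
clock: 18.15
tool_pos: [0.5318, -0.0222, 0.0469]
orientation: [[0.999, -0.053, -0.001], [-0.053, -0.999, -0.0], [-0.001, 0.0, -1.0]]
wrist_force: [-6.9, -0.8, 19.9]
finger_gap: -0.0
gripper_force: 9.9
```

move_arm:
  steps:
    - {"dx": 0, "dy": 0, "dz": -1, "turn": 0, "gripper": 0}
    - {"dx": 0, "dy": 0, "dz": -2.5, "turn": 0, "gripper": 0}
    - {"dx": -0.7, "dy": -1.6, "dz": -3, "turn": 0, "gripper": 4.5}
    - {"dx": -0.8, "dy": -1.7, "dz": -3, "turn": 0, "gripper": 4.5}
    - {"dx": -0.8, "dy": -1.7, "dz": -3, "turn": -0.053, "gripper": 4.5}
    - {"dx": -0.8, "dy": -1.7, "dz": -3, "turn": 0, "gripper": 4.5}
    - {"dx": -0.8, "dy": -1.7, "dz": -3, "turn": 0, "gripper": 4.5}
    - {"dx": -0.8, "dy": -1.5, "dz": -2.5, "turn": 0, "gripper": 4.5}
    - {"dx": 0, "dy": 0, "dz": 0, "turn": 0, "gripper": 4.5}
    - {"dx": 0, "dy": 0, "dz": 0, "turn": 0, "gripper": 4.5}

```text
clock: 18.98
tool_pos: [0.4883, 0.0788, 0.2585]
orientation: [[1.0, 0.001, 0.003], [0.001, -1.0, 0.0], [0.003, -0.0, -1.0]]
wrist_force: [0.1, -1.4, -0.5]
finger_gap: 0.0446
gripper_force: 0.0
```

move_arm:
  steps:
    - {"dx": 0, "dy": 0, "dz": 0, "turn": 0, "gripper": 4.5}
    - {"dx": 0, "dy": 0, "dz": 0, "turn": 0, "gripper": 4.5}

```text
clock: 19.15
tool_pos: [0.4877, 0.0772, 0.256]
orientation: [[1.0, -0.001, -0.002], [-0.001, -1.0, -0.0], [-0.002, 0.0, -1.0]]
wrist_force: [0.5, 0.4, -0.4]
finger_gap: 0.045
gripper_force: 0.0
```

```bash
python3 look.py
```

```text
t 19.15 tcp [0.4877 0.0772 0.256 ] yaw -0.0011 zax [-1.7e-03 -2.0e-04 -1.0e+00] F [ 0.5  0.4 -0.4] gap 0.045 gf 0.0
52 [0.535  0.0226] 0.0 [31.5 59.5] px [376. 157.] move cm dx 4.74 dy 5.46 turn -0.001
64 [0.5931 0.1662] 1.5708 [1.5 6. ] px [190. 157.] move cm dx 10.53 dy -8.91 turn -1.572
76 [0.4289 0.1249] 0.0458 [23.  74.8] px [269. 262.] move cm dx -5.88 dy -4.77 turn -0.047
88 [0.4302 0.2025] -0.1134 [23.1 86.8] px [192. 261.] move cm dx -5.76 dy -12.53 turn 0.112
```

move_arm:
  grip_force: 40
  steps:
    - {"dx": -0.6, "dy": -0.5, "dz": 1.5, "turn": 0, "gripper": 4.5}
    - {"dx": -0.9, "dy": -0.7, "dz": 2, "turn": 0, "gripper": 4.5}
    - {"dx": -0.9, "dy": -0.7, "dz": 2, "turn": 0, "gripper": 4.5}
    - {"dx": -0.9, "dy": -0.7, "dz": 2, "turn": 0, "gripper": 4.5}
    - {"dx": -0.9, "dy": -0.7, "dz": 2, "turn": 0, "gripper": 4.5}
    - {"dx": -0.9, "dy": -0.7, "dz": 2, "turn": 0, "gripper": 4.5}
    - {"dx": -0.8, "dy": -0.8, "dz": 2, "turn": 0, "gripper": 4.5}
    - {"dx": 0, "dy": 0, "dz": 2, "turn": -0.047, "gripper": 4.5}
    - {"dx": 0, "dy": 0, "dz": 2, "turn": 0, "gripper": 4.5}
    - {"dx": 0, "dy": 0, "dz": 1.5, "turn": 0, "gripper": 4.5}

```text
clock: 20.03
tool_pos: [0.428, 0.1255, 0.0648]
orientation: [[0.999, 0.047, -0.003], [0.047, -0.999, -0.0], [-0.003, 0.0, -1.0]]
wrist_force: [0.5, -0.2, -0.0]
finger_gap: 0.0451
gripper_force: 0.0
```

move_arm:
  steps:
    - {"dx": 0, "dy": 0, "dz": 0.5, "turn": 0, "gripper": 4.5}
    - {"dx": 0, "dy": 0, "dz": 0, "turn": 0, "gripper": 4.5}
    - {"dx": 0, "dy": 0, "dz": 0, "turn": 0, "gripper": 4.5}

```text
clock: 20.28
tool_pos: [0.4289, 0.1259, 0.062]
orientation: [[0.999, 0.047, -0.001], [0.047, -0.999, 0.0], [-0.001, -0.0, -1.0]]
wrist_force: [0.1, 0.9, 0.9]
finger_gap: 0.0449
gripper_force: 0.0
```

```bash
python3 - <<'E'
from h import *
st()
E
```

```text
t 20.28 tcp [0.4289 0.1259 0.062 ] yaw 0.0465 zax [-9.e-04  0.e+00 -1.e+00] F [0.1 0.9 0.9] gap 0.0449 gf 0.0
```

move_arm:
  steps:
    - {"dx": 0, "dy": 0.05, "dz": 1.2, "turn": 0, "gripper": 4.5}
    - {"dx": 0, "dy": 0, "dz": 1.2, "turn": 0, "gripper": 4.5}
    - {"dx": 0, "dy": 0, "dz": 0.8, "turn": 0, "gripper": 4.5}
    - {"dx": 0, "dy": 0, "dz": 0.4, "turn": 0, "gripper": 4.5}
    - {"dx": 0, "dy": 0, "dz": 0, "turn": 0, "gripper": 3}
    - {"dx": 0, "dy": 0, "dz": 0, "turn": 0, "gripper": 2}
    - {"dx": 0, "dy": 0, "dz": 0, "turn": 0, "gripper": 2}
    - {"dx": 0, "dy": 0, "dz": 0, "turn": 0, "gripper": 2}
    - {"dx": 0, "dy": 0, "dz": 0, "turn": 0, "gripper": 2}
    - {"dx": 0, "dy": 0, "dz": 0, "turn": 0, "gripper": 2}

```text
clock: 21.12
tool_pos: [0.4292, 0.1256, 0.0265]
orientation: [[0.999, 0.047, 0.001], [0.047, -0.999, 0.0], [0.001, -0.0, -1.0]]
wrist_force: [-2.8, -0.5, 8.0]
finger_gap: 0.0225
gripper_force: 40.5
```

move_arm:
  steps:
    - {"dx": 0, "dy": 0, "dz": -2, "turn": 0, "gripper": 2}
    - {"dx": 0, "dy": 0, "dz": -2, "turn": 0.05, "gripper": 2}
    - {"dx": 0, "dy": 0, "dz": -2, "turn": 0.05, "gripper": 2}
    - {"dx": 1.1, "dy": 2, "dz": 0, "turn": 0, "gripper": 2}
    - {"dx": 1.4, "dy": 2.3, "dz": 0, "turn": 0, "gripper": 2}
    - {"dx": 1.4, "dy": 2.3, "dz": 0, "turn": 0, "gripper": 2}
    - {"dx": 1.4, "dy": 2.3, "dz": 0, "turn": 0, "gripper": 2}
    - {"dx": 1.4, "dy": 2.3, "dz": 0, "turn": 0, "gripper": 2}
    - {"dx": 1.4, "dy": 2.3, "dz": 0, "turn": 0, "gripper": 2}
    - {"dx": 1.4, "dy": 2.3, "dz": 0, "turn": 0, "gripper": 2}

```text
clock: 21.95
tool_pos: [0.5158, -0.0388, 0.0862]
orientation: [[0.999, -0.053, 0.0], [-0.053, -0.999, -0.0], [0.0, 0.0, -1.0]]
wrist_force: [0.1, -0.3, -2.5]
finger_gap: 0.0226
gripper_force: 40.3
```

move_arm:
  steps:
    - {"dx": 1.0, "dy": 1.8, "dz": 0, "turn": 0, "gripper": 2}
    - {"dx": 0.6, "dy": 0.9, "dz": 0, "turn": 0, "gripper": 2}
    - {"dx": 0, "dy": 0, "dz": 0, "turn": 0, "gripper": 2}
    - {"dx": 0, "dy": 0, "dz": 0, "turn": 0, "gripper": 2}
    - {"dx": 0, "dy": 0, "dz": 0, "turn": 0, "gripper": 2}

```text
clock: 22.37
tool_pos: [0.5295, -0.064, 0.086]
orientation: [[0.999, -0.052, -0.0], [-0.052, -0.999, 0.001], [-0.0, -0.0, -1.0]]
wrist_force: [-0.3, 1.1, -2.9]
finger_gap: 0.0225
gripper_force: 40.3
```

```bash
python3 held.py 2 .0257
```

```text
t 22.37 tcp [ 0.5295 -0.064   0.086 ] yaw -0.0522 zax [-4.e-04  5.e-04 -1.e+00] F [-0.3  1.1 -2.9] gap 0.0225 gf 40.3
hole candidates [[0.5543, -0.0659, 306.0, 20.0, 20.0], [0.5046, -0.0633, 79.0, 10.0, 10.0]]
dots px [3] [[0.5274, -0.1094, 0.022]]
```

move_arm:
  steps:
    - {"dx": 0.03, "dy": 0.1, "dz": 1, "turn": 0, "gripper": 2}
    - {"dx": 0, "dy": 0, "dz": 1, "turn": 0, "gripper": 2}
    - {"dx": 0, "dy": 0, "dz": 0.6, "turn": 0, "gripper": 2}
    - {"dx": 0, "dy": 0, "dz": 0.4, "turn": 0, "gripper": 2}
    - {"dx": 0, "dy": 0, "dz": 0.3, "turn": 0, "gripper": 2}
    - {"dx": 0, "dy": 0, "dz": 0.2, "turn": 0, "gripper": 2}
    - {"dx": 0, "dy": 0, "dz": 0.2, "turn": 0, "gripper": 2}
    - {"dx": 0, "dy": 0, "dz": 0, "turn": 0, "gripper": 2}

```text
clock: 23.08
tool_pos: [0.5303, -0.066, 0.0488]
orientation: [[0.999, -0.053, -0.0], [-0.053, -0.999, 0.0], [-0.0, -0.0, -1.0]]
wrist_force: [-0.3, 1.3, -3.8]
finger_gap: 0.0228
gripper_force: 40.2
```

move_arm:
  steps:
    - {"dx": 0, "dy": 0, "dz": 0, "turn": 0, "gripper": 3}
    - {"dx": 0, "dy": 0, "dz": 0, "turn": 0, "gripper": 3}
    - {"dx": 0, "dy": 0, "dz": -1, "turn": 0, "gripper": 3}
    - {"dx": 0, "dy": 0, "dz": -1.5, "turn": 0, "gripper": 3}
    - {"dx": 0, "dy": 0, "dz": 0, "turn": 0, "gripper": 0}
    - {"dx": 0, "dy": 0, "dz": 0, "turn": 0, "gripper": 0}
    - {"dx": 0, "dy": 0, "dz": 0.3, "turn": 0, "gripper": 0}
    - {"dx": 0, "dy": 0, "dz": 0.5, "turn": 0, "gripper": 0}
    - {"dx": 0, "dy": 0, "dz": 0.5, "turn": 0, "gripper": 0}
    - {"dx": 0, "dy": 0, "dz": 0.3, "turn": 0, "gripper": 0}

```text
clock: 23.92
tool_pos: [0.5297, -0.0661, 0.0568]
orientation: [[0.999, -0.053, -0.001], [-0.053, -0.999, 0.0], [-0.001, -0.0, -1.0]]
wrist_force: [-0.7, 0.6, 6.6]
finger_gap: -0.0001
gripper_force: 4.0
```

move_arm:
  steps:
    - {"dx": 0, "dy": 0, "dz": 0.2, "turn": 0, "gripper": 0}
    - {"dx": 0, "dy": 0, "dz": 0.2, "turn": 0, "gripper": 0}
    - {"dx": 0, "dy": 0, "dz": 0.2, "turn": 0, "gripper": 0}
    - {"dx": 0, "dy": 0, "dz": 0.2, "turn": 0, "gripper": 0}
    - {"dx": 0, "dy": 0, "dz": 0.15, "turn": 0, "gripper": 0}
    - {"dx": 0, "dy": 0, "dz": 0.1, "turn": 0, "gripper": 0}
    - {"dx": 0, "dy": 0, "dz": 0.05, "turn": 0, "gripper": 0}

```text
clock: 24.5
tool_pos: [0.5299, -0.0661, 0.047]
orientation: [[0.999, -0.053, -0.001], [-0.053, -0.999, -0.0], [-0.001, 0.0, -1.0]]
wrist_force: [-7.4, -0.5, 19.5]
finger_gap: 0.0001
gripper_force: 9.6
```

move_arm:
  steps:
    - {"dx": 0, "dy": 0, "dz": -1, "turn": 0, "gripper": 0}
    - {"dx": 0, "dy": 0, "dz": -2.5, "turn": 0, "gripper": 0}
    - {"dx": -0.5, "dy": -2.2, "dz": -3, "turn": 0, "gripper": 4.5}
    - {"dx": -0.8, "dy": -2.4, "dz": -3, "turn": 0, "gripper": 4.5}
    - {"dx": -0.8, "dy": -2.4, "dz": -3, "turn": -0.053, "gripper": 4.5}
    - {"dx": -0.8, "dy": -2.4, "dz": -3, "turn": 0, "gripper": 4.5}
    - {"dx": -0.8, "dy": -2.4, "dz": -3, "turn": 0, "gripper": 4.5}
    - {"dx": -0.8, "dy": -2.4, "dz": -2.5, "turn": 0, "gripper": 4.5}
    - {"dx": 0, "dy": 0, "dz": 0, "turn": 0, "gripper": 4.5}
    - {"dx": 0, "dy": 0, "dz": 0, "turn": 0, "gripper": 4.5}

```text
clock: 25.33
tool_pos: [0.4894, 0.0782, 0.2589]
orientation: [[1.0, 0.002, 0.004], [0.002, -1.0, 0.0], [0.004, -0.0, -1.0]]
wrist_force: [0.1, -0.8, -1.1]
finger_gap: 0.0451
gripper_force: 0.0
```

move_arm:
  steps:
    - {"dx": 0, "dy": 0, "dz": 0, "turn": 0, "gripper": 4.5}
    - {"dx": 0, "dy": 0, "dz": 0, "turn": 0, "gripper": 4.5}

```text
clock: 25.5
tool_pos: [0.4888, 0.0758, 0.2562]
orientation: [[1.0, -0.001, -0.001], [-0.001, -1.0, -0.0], [-0.001, 0.0, -1.0]]
wrist_force: [0.0, 0.0, -0.2]
finger_gap: 0.045
gripper_force: 0.0
```

```bash
python3 look.py
```

```text
t 25.5 tcp [0.4888 0.0758 0.2562] yaw -0.0014 zax [-1.3e-03 -2.0e-04 -1.0e+00] F [ 0.   0.  -0.2] gap 0.045 gf 0.0
52 [0.535  0.0226] 0.0 [31.5 59.5] px [374. 159.] move cm dx 4.63 dy 5.32 turn -0.001
64 [0.5931 0.1665] 1.5708 [1.5 6.5] px [189. 159.] move cm dx 10.41 dy -9.08 turn -1.572
76 attempt to get argmax of an empty sequence
88 [0.4302 0.2025] -0.112 [23.1 86.9] px [191. 262.] move cm dx -5.88 dy -12.66 turn 0.111
```

move_arm:
  steps:
    - {"dx": -0.68, "dy": -1.5, "dz": 1.5, "turn": 0, "gripper": 4.5}
    - {"dx": -0.8, "dy": -1.7, "dz": 2, "turn": 0, "gripper": 4.5}
    - {"dx": -0.8, "dy": -1.7, "dz": 2, "turn": 0, "gripper": 4.5}
    - {"dx": -0.8, "dy": -1.7, "dz": 2, "turn": 0, "gripper": 4.5}
    - {"dx": -0.8, "dy": -1.7, "dz": 2, "turn": 0, "gripper": 4.5}
    - {"dx": -0.8, "dy": -1.7, "dz": 2, "turn": 0, "gripper": 4.5}
    - {"dx": -0.8, "dy": -1.6, "dz": 2, "turn": 0, "gripper": 4.5}
    - {"dx": -0.4, "dy": -1.06, "dz": 2, "turn": 0, "gripper": 4.5}
    - {"dx": 0, "dy": 0, "dz": 2, "turn": 0.111, "gripper": 4.5}
    - {"dx": 0, "dy": 0, "dz": 1.5, "turn": 0, "gripper": 4.5}

```text
clock: 26.38
tool_pos: [0.4293, 0.2033, 0.0647]
orientation: [[0.993, -0.117, -0.003], [-0.117, -0.993, -0.001], [-0.003, 0.001, -1.0]]
wrist_force: [1.4, -1.3, -0.4]
finger_gap: 0.0448
gripper_force: 0.0
```

move_arm:
  steps:
    - {"dx": 0, "dy": 0, "dz": 0.5, "turn": 0, "gripper": 4.5}
    - {"dx": 0, "dy": 0, "dz": 0, "turn": 0, "gripper": 4.5}
    - {"dx": 0, "dy": 0, "dz": 0, "turn": 0, "gripper": 4.5}

```text
clock: 26.63
tool_pos: [0.4303, 0.2032, 0.062]
orientation: [[0.994, -0.111, -0.001], [-0.111, -0.994, -0.0], [-0.001, 0.0, -1.0]]
wrist_force: [0.0, 0.3, 1.0]
finger_gap: 0.045
gripper_force: 0.0
```

```bash
python3 - <<'E'
from h import *
st()
E
```

```text
t 26.63 tcp [0.4303 0.2032 0.062 ] yaw -0.111 zax [-8.e-04 -0.e+00 -1.e+00] F [0.  0.3 1. ] gap 0.045 gf 0.0
```

move_arm:
  steps:
    - {"dx": 0, "dy": 0.03, "dz": 1.2, "turn": 0, "gripper": 4.5}
    - {"dx": 0, "dy": 0, "dz": 1.2, "turn": 0, "gripper": 4.5}
    - {"dx": 0, "dy": 0, "dz": 0.8, "turn": 0, "gripper": 4.5}
    - {"dx": 0, "dy": 0, "dz": 0.35, "turn": 0, "gripper": 4.5}
    - {"dx": 0, "dy": 0, "dz": 0, "turn": 0, "gripper": 3}
    - {"dx": 0, "dy": 0, "dz": 0, "turn": 0, "gripper": 2}
    - {"dx": 0, "dy": 0, "dz": 0, "turn": 0, "gripper": 2}
    - {"dx": 0, "dy": 0, "dz": 0, "turn": 0, "gripper": 2}
    - {"dx": 0, "dy": 0, "dz": 0, "turn": 0, "gripper": 2}
    - {"dx": 0, "dy": 0, "dz": 0, "turn": 0, "gripper": 2}

```text
clock: 27.47
tool_pos: [0.4303, 0.2031, 0.0267]
orientation: [[0.994, -0.111, 0.0], [-0.111, -0.994, 0.0], [0.0, -0.0, -1.0]]
wrist_force: [-0.3, 0.3, -3.5]
finger_gap: 0.0228
gripper_force: 39.3
```

move_arm:
  steps:
    - {"dx": 0, "dy": 0, "dz": -2, "turn": 0, "gripper": 2}
    - {"dx": 0, "dy": 0, "dz": -2, "turn": -0.03, "gripper": 2}
    - {"dx": 0, "dy": 0, "dz": -2, "turn": -0.028, "gripper": 2}
    - {"dx": 0.9, "dy": 2.5, "dz": 0, "turn": 0, "gripper": 2}
    - {"dx": 0.9, "dy": 2.5, "dz": 0, "turn": 0, "gripper": 2}
    - {"dx": 0.9, "dy": 2.5, "dz": 0, "turn": 0, "gripper": 2}
    - {"dx": 0.9, "dy": 2.5, "dz": 0, "turn": 0, "gripper": 2}
    - {"dx": 0.9, "dy": 2.5, "dz": 0, "turn": 0, "gripper": 2}
    - {"dx": 0.9, "dy": 2.5, "dz": 0, "turn": 0, "gripper": 2}
    - {"dx": 0.9, "dy": 2.5, "dz": 0, "turn": 0, "gripper": 2}

```text
clock: 28.3
tool_pos: [0.484, 0.0237, 0.0867]
orientation: [[0.999, -0.053, 0.0], [-0.053, -0.999, -0.0], [0.0, 0.0, -1.0]]
wrist_force: [-0.4, 0.4, -3.3]
finger_gap: 0.0226
gripper_force: 40.3
```

move_arm:
  steps:
    - {"dx": 0.9, "dy": 2.5, "dz": 0, "turn": 0, "gripper": 2}
    - {"dx": 0.9, "dy": 2.5, "dz": 0, "turn": 0, "gripper": 2}
    - {"dx": 0.9, "dy": 2.5, "dz": 0, "turn": 0, "gripper": 2}
    - {"dx": 0.9, "dy": 2.5, "dz": 0, "turn": 0, "gripper": 2}
    - {"dx": 0.9, "dy": 2.2, "dz": 0, "turn": 0, "gripper": 2}
    - {"dx": 0.55, "dy": 1, "dz": 0, "turn": 0, "gripper": 2}
    - {"dx": 0, "dy": 0, "dz": 0, "turn": 0, "gripper": 2}
    - {"dx": 0, "dy": 0, "dz": 0, "turn": 0, "gripper": 2}
    - {"dx": 0, "dy": 0, "dz": 0, "turn": 0, "gripper": 2}

```text
clock: 29.05
tool_pos: [0.5269, -0.1083, 0.0865]
orientation: [[0.999, -0.052, -0.0], [-0.052, -0.999, 0.001], [-0.0, -0.001, -1.0]]
wrist_force: [0.4, 0.5, -2.8]
finger_gap: 0.0223
gripper_force: 40.3
```

```bash
python3 held.py 3 .026
```

```text
t 29.05 tcp [ 0.5269 -0.1083  0.0865] yaw -0.0523 zax [-3.e-04  5.e-04 -1.e+00] F [ 0.4  0.5 -2.8] gap 0.0223 gf 40.3
hole candidates [[0.5741, -0.111, 314.0, 42.0, 13.0], [0.5581, -0.1106, 307.0, 20.0, 20.0], [0.5459, -0.1252, 45.0, 2.0, 32.0], [0.4962, -0.1073, 81.0, 10.0, 10.0]]
```

move_arm:
  steps:
    - {"dx": 0.03, "dy": 0.06, "dz": 1, "turn": 0, "gripper": 2}
    - {"dx": 0, "dy": 0, "dz": 1, "turn": 0, "gripper": 2}
    - {"dx": 0, "dy": 0, "dz": 0.6, "turn": 0, "gripper": 2}
    - {"dx": 0, "dy": 0, "dz": 0.4, "turn": 0, "gripper": 2}
    - {"dx": 0, "dy": 0, "dz": 0.3, "turn": 0, "gripper": 2}
    - {"dx": 0, "dy": 0, "dz": 0.2, "turn": 0, "gripper": 2}
    - {"dx": 0, "dy": 0, "dz": 0.2, "turn": 0, "gripper": 2}
    - {"dx": 0, "dy": 0, "dz": 0, "turn": 0, "gripper": 2}

```text
clock: 29.77
tool_pos: [0.5275, -0.1099, 0.0493]
orientation: [[0.999, -0.053, -0.0], [-0.053, -0.999, 0.0], [-0.0, -0.0, -1.0]]
wrist_force: [-0.7, 1.3, -3.4]
finger_gap: 0.0227
gripper_force: 40.2
```

move_arm:
  steps:
    - {"dx": 0, "dy": 0, "dz": 0, "turn": 0, "gripper": 3}
    - {"dx": 0, "dy": 0, "dz": 0, "turn": 0, "gripper": 3}
    - {"dx": 0, "dy": 0, "dz": -1, "turn": 0, "gripper": 3}
    - {"dx": 0, "dy": 0, "dz": -1.5, "turn": 0, "gripper": 3}
    - {"dx": 0, "dy": 0, "dz": 0, "turn": 0, "gripper": 0}
    - {"dx": 0, "dy": 0, "dz": 0, "turn": 0, "gripper": 0}
    - {"dx": 0, "dy": 0, "dz": 0.3, "turn": 0, "gripper": 0}
    - {"dx": 0, "dy": 0, "dz": 0.5, "turn": 0, "gripper": 0}
    - {"dx": 0, "dy": 0, "dz": 0.5, "turn": 0, "gripper": 0}
    - {"dx": 0, "dy": 0, "dz": 0.3, "turn": 0, "gripper": 0}

```text
clock: 30.6
tool_pos: [0.5269, -0.11, 0.0573]
orientation: [[0.999, -0.053, -0.001], [-0.053, -0.999, 0.0], [-0.001, -0.0, -1.0]]
wrist_force: [-0.7, -0.0, -0.1]
finger_gap: 0.0003
gripper_force: 0.0
```

move_arm:
  steps:
    - {"dx": 0, "dy": 0, "dz": 0.2, "turn": 0, "gripper": 0}
    - {"dx": 0, "dy": 0, "dz": 0.2, "turn": 0, "gripper": 0}
    - {"dx": 0, "dy": 0, "dz": 0.2, "turn": 0, "gripper": 0}
    - {"dx": 0, "dy": 0, "dz": 0.2, "turn": 0, "gripper": 0}
    - {"dx": 0, "dy": 0, "dz": 0.2, "turn": 0, "gripper": 0}
    - {"dx": 0, "dy": 0, "dz": 0.1, "turn": 0, "gripper": 0}
    - {"dx": 0, "dy": 0, "dz": 0.05, "turn": 0, "gripper": 0}

```text
clock: 31.18
tool_pos: [0.5274, -0.11, 0.047]
orientation: [[0.999, -0.053, -0.0], [-0.053, -0.999, -0.0], [-0.0, 0.0, -1.0]]
wrist_force: [-6.9, 0.5, 14.4]
finger_gap: 0.0001
gripper_force: 7.5
```

All four are pressed home. I'll go and look at the stone, passing over the fixture.

move_arm:
  grip_force: 60
  steps:
    - {"dx": 0, "dy": 0, "dz": -1, "turn": 0, "gripper": 0}
    - {"dx": 0, "dy": 0, "dz": -2.5, "turn": 0, "gripper": 0}
    - {"dx": -0.5, "dy": -1.5, "dz": -2.5, "turn": 0, "gripper": 5}
    - {"dx": -0.8, "dy": -2.4, "dz": -2, "turn": 0, "gripper": 5}
    - {"dx": -0.8, "dy": -2.4, "dz": -2, "turn": 0, "gripper": 5}
    - {"dx": -0.8, "dy": -2.4, "dz": -2, "turn": 0, "gripper": 5}
    - {"dx": -0.8, "dy": -2.4, "dz": -2, "turn": 0, "gripper": 5}
    - {"dx": -0.8, "dy": -2.4, "dz": -2, "turn": 0, "gripper": 5}
    - {"dx": -0.8, "dy": -2.4, "dz": -2, "turn": 0, "gripper": 5}
    - {"dx": -0.8, "dy": -2.4, "dz": -2, "turn": 0, "gripper": 5}

```text
clock: 32.02
tool_pos: [0.476, 0.0773, 0.2488]
orientation: [[0.999, -0.053, 0.002], [-0.053, -0.999, 0.0], [0.001, -0.0, -1.0]]
wrist_force: [0.1, 0.1, -0.7]
finger_gap: 0.0504
gripper_force: 0.0
```

move_arm:
  steps:
    - {"dx": -0.8, "dy": -2.5, "dz": 0, "turn": 0, "gripper": 5}
    - {"dx": -0.8, "dy": -2.5, "dz": 0, "turn": 0, "gripper": 5}
    - {"dx": -0.8, "dy": -2.5, "dz": 0, "turn": 0, "gripper": 5}
    - {"dx": -0.8, "dy": -2.5, "dz": 0, "turn": 0, "gripper": 5}
    - {"dx": -0.8, "dy": -2.5, "dz": 0, "turn": 0, "gripper": 5}
    - {"dx": -0.8, "dy": -2.5, "dz": 0, "turn": 0, "gripper": 5}
    - {"dx": 0, "dy": -2.1, "dz": 0, "turn": 0, "gripper": 5}
    - {"dx": 0, "dy": 0, "dz": 0, "turn": 0, "gripper": 5}
    - {"dx": 0, "dy": 0, "dz": 0, "turn": 0, "gripper": 5}
    - {"dx": 0, "dy": 0, "dz": 0, "turn": 0, "gripper": 5}

```text
clock: 32.85
tool_pos: [0.4376, 0.2489, 0.2473]
orientation: [[0.999, -0.053, 0.0], [-0.053, -0.999, 0.0], [0.0, -0.0, -1.0]]
wrist_force: [-0.4, -0.3, -0.8]
finger_gap: 0.05
gripper_force: 0.0
```

```bash
python3 - <<'E'
from h import *
st()
s=snapshot("wrist");save("w6",s["img"]);np.savez("w6.npz",**s)
c=(.4861,.2894);m=((s["img"][:,:,0].astype(int)-s["img"][:,:,2])>60).astype(np.uint8)*255
im=top_rect({**s,"img":cv2.merge([m,m,m])},.046,c,(300,160))[:,:,0]
n,l,sa,ce=cv2.connectedComponentsWithStats((im>127).astype(np.uint8));i=1+np.argmax(sa[1:,4])
R=cv2.minAreaRect(np.argwhere(l==i)[:,::-1].astype(np.float32));print(R, c[0]+(150-R[0][1])*.0005,c[1]+(80-R[0][0])*.0005)
E
```

```text
t 32.85 tcp [0.4376 0.2489 0.2473] yaw -0.0533 zax [ 4.e-04  0.e+00 -1.e+00] F [-0.4 -0.3 -0.8] gap 0.05 gf 0.0
((73.41919708251953, 149.94427490234375), (48.18729019165039, 199.95680236816406), 0.3720453083515167) 0.4861278625488281 0.2926904014587402
```

View pics/w6.png

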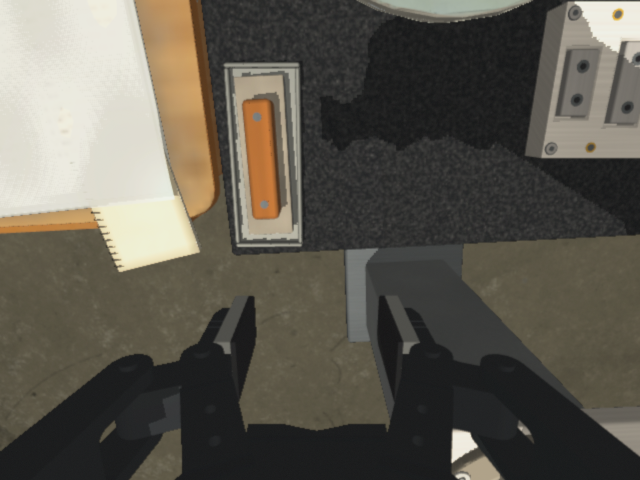

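The stone's wooden grip is at px (261,158) and measures 24 x 100 mm as expected, centre (.486,.293). The fixture at right shows fitted plates. Approaching the stone.

move_arm:
  steps:
    - {"dx": 0.4, "dy": -0.4, "dz": 1.5, "turn": 0, "gripper": 5}
    - {"dx": 0.6, "dy": -0.6, "dz": 2, "turn": 0, "gripper": 5}
    - {"dx": 0.6, "dy": -0.6, "dz": 2, "turn": 0, "gripper": 5}
    - {"dx": 0.6, "dy": -0.6, "dz": 2, "turn": 0, "gripper": 5}
    - {"dx": 0.6, "dy": -0.6, "dz": 2, "turn": 0, "gripper": 5}
    - {"dx": 0.6, "dy": -0.6, "dz": 2, "turn": 0, "gripper": 5}
    - {"dx": 0.6, "dy": -0.6, "dz": 2, "turn": 0, "gripper": 5}
    - {"dx": 0.6, "dy": -0.6, "dz": 2, "turn": -0.047, "gripper": 5}
    - {"dx": 0, "dy": 0, "dz": 1.5, "turn": 0, "gripper": 5}
    - {"dx": 0, "dy": 0, "dz": 0, "turn": 0, "gripper": 5}

```text
clock: 33.73
tool_pos: [0.4852, 0.291, 0.0744]
orientation: [[1.0, -0.007, -0.003], [-0.007, -1.0, -0.002], [-0.003, 0.002, -1.0]]
wrist_force: [-0.6, -0.9, 0.0]
finger_gap: 0.0502
gripper_force: 0.0
```

move_arm:
  steps:
    - {"dx": 0, "dy": 0, "dz": 0, "turn": 0, "gripper": 5}
    - {"dx": 0, "dy": 0, "dz": 0, "turn": 0, "gripper": 5}

```text
clock: 33.9
tool_pos: [0.4863, 0.2924, 0.0781]
orientation: [[1.0, -0.007, 0.001], [-0.007, -1.0, 0.0], [0.001, -0.0, -1.0]]
wrist_force: [1.0, 0.0, 0.8]
finger_gap: 0.0499
gripper_force: 0.0
```

```bash
python3 - <<'E'
from h import *
st();print(observe()["joints"].round(1))
s=snapshot("wrist");np.savez("w7.npz",**s)
c=(.4861,.2894);m=((s["img"][:,:,0].astype(int)-s["img"][:,:,2])>60).astype(np.uint8)*255
im=top_rect({**s,"img":cv2.merge([m,m,m])},.050,c,(300,160))[:,:,0]
n,l,sa,ce=cv2.connectedComponentsWithStats((im>127).astype(np.uint8));i=1+np.argmax(sa[1:,4])
R=cv2.minAreaRect(np.argwhere(l==i)[:,::-1].astype(np.float32));print(R, c[0]+(150-R[0][1])*.0005,c[1]+(80-R[0][0])*.0005)
save("w7",s["img"])
E
```

```text
t 33.9 tcp [0.4863 0.2924 0.0781] yaw -0.0073 zax [ 8.e-04  2.e-04 -1.e+00] F [1.  0.  0.8] gap 0.0499 gf 0.0
[  -8.5   31.1  -36.8  111.9   25.9   45.3 -150.4]
((73.61552429199219, 148.18215942382812), (45.78725051879883, 196.1060791015625), 0.795723557472229) 0.4870089202880859 0.2925922378540039
```

View pics/w7.png

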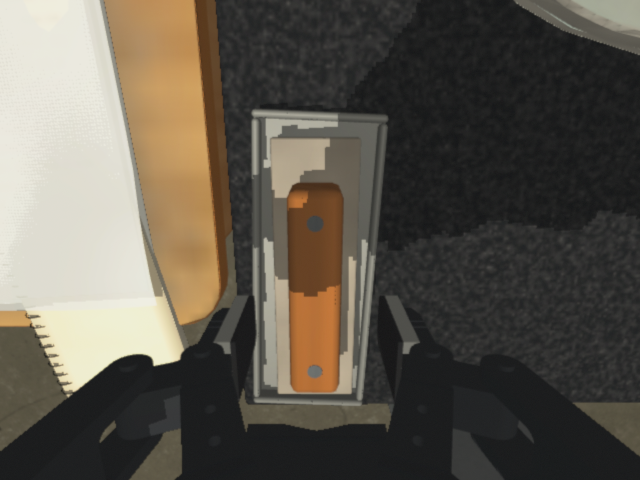

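Stone and case are centred between the fingers. Going down and gripping.

move_arm:
  grip_force: 60
  steps:
    - {"dx": 0.05, "dy": 0, "dz": 1, "turn": 0, "gripper": 5}
    - {"dx": 0, "dy": 0, "dz": 1, "turn": 0, "gripper": 5}
    - {"dx": 0, "dy": 0, "dz": 0.8, "turn": 0, "gripper": 5}
    - {"dx": 0, "dy": 0, "dz": 0.5, "turn": 0, "gripper": 5}
    - {"dx": 0, "dy": 0, "dz": 0, "turn": 0, "gripper": 3.5}
    - {"dx": 0, "dy": 0, "dz": 0, "turn": 0, "gripper": 2}
    - {"dx": 0, "dy": 0, "dz": 0, "turn": 0, "gripper": 2}
    - {"dx": 0, "dy": 0, "dz": 0, "turn": 0, "gripper": 2}
    - {"dx": 0, "dy": 0, "dz": 0, "turn": 0, "gripper": 2}
    - {"dx": 0, "dy": 0, "dz": 0, "turn": 0, "gripper": 2}

```text
clock: 34.78
tool_pos: [0.4864, 0.2926, 0.0441]
orientation: [[1.0, -0.006, 0.0], [-0.006, -1.0, 0.0], [0.0, -0.0, -1.0]]
wrist_force: [-0.1, 0.0, -3.6]
finger_gap: 0.0227
gripper_force: 58.9
```

move_arm:
  steps:
    - {"dx": 0, "dy": 0, "dz": 0, "turn": 0, "gripper": 2}
    - {"dx": 0, "dy": 0, "dz": 0, "turn": 0, "gripper": 2}

```text
clock: 34.95
tool_pos: [0.4864, 0.2926, 0.0441]
orientation: [[1.0, -0.006, 0.0], [-0.006, -1.0, 0.0], [0.0, -0.0, -1.0]]
wrist_force: [0.3, -0.0, -3.7]
finger_gap: 0.0228
gripper_force: 58.9
```

move_arm:
  steps:
    - {"dx": 0, "dy": 0, "dz": -1, "turn": 0, "gripper": 2}
    - {"dx": 0, "dy": 0, "dz": -2, "turn": 0, "gripper": 2}
    - {"dx": 0, "dy": 0, "dz": -2, "turn": 0, "gripper": 2}
    - {"dx": 0, "dy": 0, "dz": -2, "turn": 0, "gripper": 2}
    - {"dx": 0, "dy": 0, "dz": -2, "turn": 0, "gripper": 2}
    - {"dx": 0, "dy": 1, "dz": 0, "turn": 0.06, "gripper": 2}
    - {"dx": 0, "dy": 1, "dz": 0, "turn": 0, "gripper": 2}

```text
clock: 35.53
tool_pos: [0.4861, 0.2732, 0.1359]
orientation: [[0.998, -0.068, 0.002], [-0.068, -0.998, 0.001], [0.002, -0.001, -1.0]]
wrist_force: [0.4, -0.1, -4.8]
finger_gap: 0.0227
gripper_force: 59.4
```

```bash
python3 - <<'E'
from h import *
st();print(observe()["joints"].round(1))
E
```

```text
t 35.53 tcp [0.4861 0.2732 0.1359] yaw -0.0685 zax [ 0.0023  0.0013 -1.    ] F [ 0.4 -0.1 -4.8] gap 0.0227 gf 59.4
[  -5.1   25.4  -38.3  111.3   20.4   49.9 -147.9]
```

move_arm:
  steps:
    - {"dx": 0, "dy": 0, "dz": 0, "turn": 0.1, "gripper": 2}
    - {"dx": 0, "dy": 0, "dz": 0, "turn": 0.1, "gripper": 2}
    - {"dx": 0, "dy": 0, "dz": 0, "turn": 0.1, "gripper": 2}
    - {"dx": 0, "dy": 0, "dz": 0, "turn": 0.1, "gripper": 2}
    - {"dx": 0, "dy": 0, "dz": 0, "turn": 0.1, "gripper": 2}
    - {"dx": 0, "dy": 0, "dz": 0, "turn": 0.1, "gripper": 2}
    - {"dx": 0, "dy": 0, "dz": 0, "turn": 0.1, "gripper": 2}
    - {"dx": 0, "dy": 0, "dz": 0, "turn": 0.1, "gripper": 2}
    - {"dx": 0, "dy": 0, "dz": 0, "turn": 0.1, "gripper": 2}
    - {"dx": 0, "dy": 0, "dz": 0, "turn": 0.1, "gripper": 2}

```text
clock: 36.37
tool_pos: [0.482, 0.2697, 0.1275]
orientation: [[0.693, -0.721, -0.016], [-0.721, -0.693, -0.01], [-0.004, 0.019, -1.0]]
wrist_force: [-0.5, -0.5, -5.5]
finger_gap: 0.0225
gripper_force: 59.5
```

move_arm:
  steps:
    - {"dx": 0, "dy": 0, "dz": 0, "turn": 0.1, "gripper": 2}
    - {"dx": 0, "dy": 0, "dz": 0, "turn": 0.1, "gripper": 2}
    - {"dx": 0, "dy": 0, "dz": 0, "turn": 0.1, "gripper": 2}
    - {"dx": 0, "dy": 0, "dz": 0, "turn": 0.1, "gripper": 2}
    - {"dx": 0, "dy": 0, "dz": 0, "turn": 0.1, "gripper": 2}
    - {"dx": 0, "dy": 0, "dz": 0, "turn": 0.055, "gripper": 2}
    - {"dx": 0, "dy": 0, "dz": 0, "turn": 0, "gripper": 2}
    - {"dx": 0, "dy": 0, "dz": 0, "turn": 0, "gripper": 2}
    - {"dx": 0, "dy": 0, "dz": 0, "turn": 0, "gripper": 2}

```text
clock: 37.12
tool_pos: [0.482, 0.2694, 0.1264]
orientation: [[0.23, -0.973, -0.018], [-0.973, -0.229, -0.012], [0.007, 0.021, -1.0]]
wrist_force: [-0.7, -0.9, -3.1]
finger_gap: 0.0228
gripper_force: 59.5
```

```bash
cat > go.py <<'E'
from h import *
import sys
st(); o=observe(); p=o["tool_pos"];R=o["orientation"]; print("joints",o["joints"].round(0))
d=np.array([float(a) for a in sys.argv[1:4]])-p; print("move cm",(100*R.T@d).round(2)); print("turn",(np.arctan2(R[1,0],R[0,0])-float(sys.argv[4])).round(3))
E
python3 go.py .5353 .0365 .09 -1.624
```

```text
t 37.12 tcp [0.482  0.2694 0.1264] yaw -1.3391 zax [-0.0185 -0.0118 -0.9998] F [-0.7 -0.9 -3.1] gap 0.0228 gf 59.5
joints [ -84.   44.   70.  116.  -49.   59. -156.]
move cm [23.86  0.08  3.82]
turn 0.285
```

The wrist joint reached its limit (j7 −156°) turning this way, so I'll unwind the other way to yaw +1.52, which is equivalent for the stone.

move_arm:
  steps:
    - {"dx": 0, "dy": 0, "dz": -1, "turn": -0.1, "gripper": 2}
    - {"dx": 0, "dy": 0, "dz": 0, "turn": -0.1, "gripper": 2}
    - {"dx": 0, "dy": 0, "dz": 0, "turn": -0.1, "gripper": 2}
    - {"dx": 0, "dy": 0, "dz": 0, "turn": -0.1, "gripper": 2}
    - {"dx": 0, "dy": 0, "dz": 0, "turn": -0.1, "gripper": 2}
    - {"dx": 0, "dy": 0, "dz": 0, "turn": -0.1, "gripper": 2}
    - {"dx": 0, "dy": 0, "dz": 0, "turn": -0.1, "gripper": 2}
    - {"dx": 0, "dy": 0, "dz": 0, "turn": -0.1, "gripper": 2}
    - {"dx": 0, "dy": 0, "dz": 0, "turn": -0.1, "gripper": 2}
    - {"dx": 0, "dy": 0, "dz": 0, "turn": -0.1, "gripper": 2}

```text
clock: 37.95
tool_pos: [0.4826, 0.2699, 0.1376]
orientation: [[0.944, -0.328, -0.017], [-0.329, -0.944, -0.009], [-0.013, 0.014, -1.0]]
wrist_force: [0.7, 0.4, -4.0]
finger_gap: 0.0227
gripper_force: 59.6
```

```bash
python3 go.py .482 .26 .14 1.518
```

```text
t 37.95 tcp [0.4826 0.2699 0.1376] yaw -0.3349 zax [-0.0171 -0.0086 -0.9998] F [ 0.7  0.4 -4. ] gap 0.0227 gf 59.6
joints [ -79.   33.   58.  115.  -36.   53. -111.]
move cm [ 0.27  0.96 -0.23]
turn -1.853
```

move_arm:
  steps:
    - {"dx": 0, "dy": 0, "dz": 0, "turn": -0.1, "gripper": 2}
    - {"dx": 0, "dy": 0, "dz": 0, "turn": -0.1, "gripper": 2}
    - {"dx": 0, "dy": 0, "dz": 0, "turn": -0.1, "gripper": 2}
    - {"dx": 0, "dy": 0, "dz": 0, "turn": -0.1, "gripper": 2}
    - {"dx": 0, "dy": 0, "dz": 0, "turn": -0.1, "gripper": 2}
    - {"dx": 0, "dy": 0, "dz": 0, "turn": -0.1, "gripper": 2}
    - {"dx": 0, "dy": 0, "dz": 0, "turn": -0.1, "gripper": 2}
    - {"dx": 0, "dy": 0, "dz": 0, "turn": -0.1, "gripper": 2}
    - {"dx": 0, "dy": 0, "dz": 0, "turn": -0.1, "gripper": 2}
    - {"dx": 0, "dy": 0, "dz": 0, "turn": -0.1, "gripper": 2}

```text
clock: 38.78
tool_pos: [0.4828, 0.27, 0.1381]
orientation: [[0.787, 0.617, -0.016], [0.617, -0.787, -0.008], [-0.018, -0.003, -1.0]]
wrist_force: [0.2, -0.4, -3.5]
finger_gap: 0.0228
gripper_force: 59.6
```

move_arm:
  steps:
    - {"dx": 0, "dy": 0, "dz": 0, "turn": -0.1, "gripper": 2}
    - {"dx": 0, "dy": 0, "dz": 0, "turn": -0.1, "gripper": 2}
    - {"dx": 0, "dy": 0, "dz": 0, "turn": -0.1, "gripper": 2}
    - {"dx": 0, "dy": 0, "dz": 0, "turn": -0.1, "gripper": 2}
    - {"dx": 0, "dy": 0, "dz": 0, "turn": -0.1, "gripper": 2}
    - {"dx": 0, "dy": 0, "dz": 0, "turn": -0.1, "gripper": 2}
    - {"dx": 0, "dy": 0, "dz": 0, "turn": -0.1, "gripper": 2}
    - {"dx": 0, "dy": 0, "dz": 0, "turn": -0.1, "gripper": 2}
    - {"dx": 0, "dy": 0, "dz": 0, "turn": -0.053, "gripper": 2}
    - {"dx": 0, "dy": 0, "dz": 0, "turn": 0, "gripper": 2}

```text
clock: 39.62
tool_pos: [0.483, 0.2699, 0.1383]
orientation: [[0.055, 0.998, -0.015], [0.998, -0.055, -0.008], [-0.009, -0.015, -1.0]]
wrist_force: [0.3, -0.1, -3.2]
finger_gap: 0.0229
gripper_force: 59.6
```

```bash
python3 go.py .5353 .0365 .09 1.518
```

```text
t 39.62 tcp [0.483  0.2699 0.1383] yaw 1.5157 zax [-0.0151 -0.0084 -0.9998] F [ 0.3 -0.1 -3.2] gap 0.0229 gf 59.6
joints [-60.  23.  30. 114. -16.  48. -24.]
move cm [-22.97   6.58   4.95]
turn -0.002
```

move_arm:
  steps:
    - {"dx": -1.5, "dy": 0.5, "dz": 0.3, "turn": 0, "gripper": 2}
    - {"dx": -2.3, "dy": 0.6, "dz": 0.4, "turn": 0, "gripper": 2}
    - {"dx": -2.5, "dy": 0.7, "dz": 0.4, "turn": 0, "gripper": 2}
    - {"dx": -2.5, "dy": 0.7, "dz": 0.4, "turn": 0, "gripper": 2}
    - {"dx": -2.5, "dy": 0.7, "dz": 0.4, "turn": 0, "gripper": 2}
    - {"dx": -2.5, "dy": 0.7, "dz": 0.4, "turn": 0, "gripper": 2}
    - {"dx": -2.5, "dy": 0.7, "dz": 0.4, "turn": 0, "gripper": 2}
    - {"dx": -2.5, "dy": 0.7, "dz": 0.4, "turn": 0, "gripper": 2}
    - {"dx": -2.5, "dy": 0.7, "dz": 0.4, "turn": 0, "gripper": 2}
    - {"dx": -1.7, "dy": 0.5, "dz": 0.4, "turn": 0, "gripper": 2}

```text
clock: 40.45
tool_pos: [0.5337, 0.0335, 0.1006]
orientation: [[0.062, 0.998, -0.015], [0.998, -0.062, -0.011], [-0.012, -0.014, -1.0]]
wrist_force: [0.2, -0.4, -4.4]
finger_gap: 0.0228
gripper_force: 59.6
```

move_arm:
  steps:
    - {"dx": -1, "dy": 0, "dz": 0.4, "turn": 0, "gripper": 2}
    - {"dx": 0, "dy": 0, "dz": 0, "turn": 0, "gripper": 2}
    - {"dx": 0, "dy": 0, "dz": 0, "turn": 0, "gripper": 2}
    - {"dx": 0, "dy": 0, "dz": 0, "turn": 0, "gripper": 2}

```text
clock: 40.78
tool_pos: [0.5324, 0.0271, 0.0961]
orientation: [[0.059, 0.998, -0.017], [0.998, -0.059, -0.011], [-0.012, -0.016, -1.0]]
wrist_force: [0.0, 0.5, -4.9]
finger_gap: 0.0227
gripper_force: 59.5
```

```bash
python3 go.py .5348 .0264 .074 1.518; python3 - <<'E'
from h import *
s=snapshot("wrist");save("w8",s["img"])
E
```

```text
t 40.78 tcp [0.5324 0.0271 0.0961] yaw 1.5122 zax [-0.0167 -0.0106 -0.9998] F [ 0.   0.5 -4.9] gap 0.0227 gf 59.5
joints [-35.  26.  31. 118. -19.  42.   4.]
move cm [-0.03  0.28  2.21]
turn -0.006
```

View pics/w8.png

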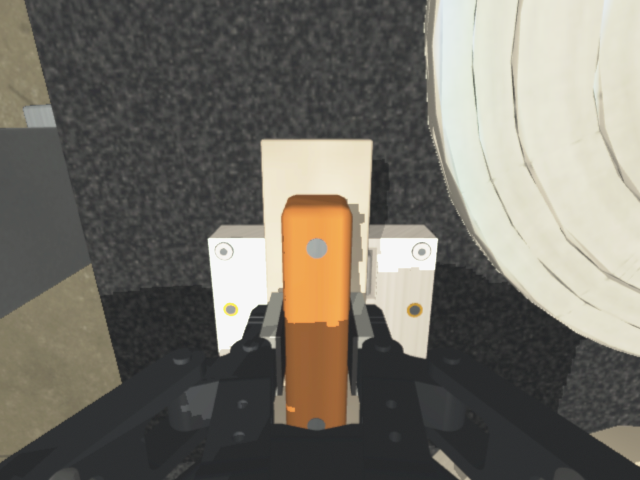

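The stone is held along the row and centred over the fixture. Lowering slowly with a lighter grip.

move_arm:
  grip_force: 30
  steps:
    - {"dx": 0, "dy": 0.28, "dz": 0.6, "turn": 0, "gripper": 2}
    - {"dx": 0, "dy": 0, "dz": 0.7, "turn": 0, "gripper": 2}
    - {"dx": 0, "dy": 0, "dz": 0.6, "turn": 0, "gripper": 2}
    - {"dx": 0, "dy": 0, "dz": 0.3, "turn": 0, "gripper": 2}
    - {"dx": 0, "dy": 0, "dz": 0.1, "turn": 0, "gripper": 2}
    - {"dx": 0, "dy": 0, "dz": 0.1, "turn": 0, "gripper": 2}
    - {"dx": 0, "dy": 0, "dz": 0, "turn": 0, "gripper": 2}

```text
clock: 41.42
tool_pos: [0.5346, 0.0255, 0.0715]
orientation: [[0.059, 0.998, -0.018], [0.998, -0.059, -0.012], [-0.013, -0.017, -1.0]]
wrist_force: [-0.1, -0.1, -4.2]
finger_gap: 0.023
gripper_force: 59.5
```

move_arm:
  grip_force: 30
  steps:
    - {"dx": 0, "dy": 0, "dz": 0.05, "turn": 0, "gripper": 1.9}
    - {"dx": 0, "dy": 0, "dz": 0.05, "turn": 0, "gripper": 1.9}
    - {"dx": 0, "dy": 0, "dz": 0, "turn": 0, "gripper": 1.9}

```text
clock: 41.67
tool_pos: [0.5347, 0.0256, 0.0708]
orientation: [[0.059, 0.998, -0.017], [0.998, -0.059, -0.011], [-0.012, -0.017, -1.0]]
wrist_force: [-1.9, -0.0, -4.2]
finger_gap: 0.0226
gripper_force: 59.5
```

move_arm:
  steps:
    - {"dx": 0, "dy": 0, "dz": 0.04, "turn": 0, "gripper": 1.9}
    - {"dx": 0, "dy": 0, "dz": 0, "turn": 0, "gripper": 1.9}

```text
clock: 41.83
tool_pos: [0.5348, 0.0256, 0.0703]
orientation: [[0.059, 0.998, -0.017], [0.998, -0.059, -0.011], [-0.012, -0.017, -1.0]]
wrist_force: [0.7, -0.1, -3.3]
finger_gap: 0.0232
gripper_force: 59.6
```

move_arm:
  steps:
    - {"dx": 0, "dy": 0, "dz": 0.02, "turn": 0, "gripper": 1.9}
    - {"dx": 0, "dy": 0, "dz": 0, "turn": 0, "gripper": 1.9}

```text
clock: 42.0
tool_pos: [0.5348, 0.0257, 0.0702]
orientation: [[0.059, 0.998, -0.017], [0.998, -0.059, -0.011], [-0.012, -0.017, -1.0]]
wrist_force: [-0.4, -0.6, -0.8]
finger_gap: 0.0227
gripper_force: 59.9
```

move_arm:
  steps:
    - {"dx": 0, "dy": 0, "dz": 0.02, "turn": 0, "gripper": 1.9}
    - {"dx": -0.1, "dy": 0, "dz": 0.005, "turn": 0, "gripper": 1.9}
    - {"dx": -0.2, "dy": 0, "dz": 0.005, "turn": 0, "gripper": 1.9}

```text
clock: 42.25
tool_pos: [0.535, 0.0234, 0.0701]
orientation: [[0.058, 0.998, -0.017], [0.998, -0.058, -0.011], [-0.012, -0.016, -1.0]]
wrist_force: [0.1, 5.4, 4.5]
finger_gap: 0.0228
gripper_force: 60.6
```

move_arm:
  steps:
    - {"dx": -0.2, "dy": 0, "dz": 0.003, "turn": 0, "gripper": 1.9}
    - {"dx": -0.2, "dy": 0, "dz": 0.003, "turn": 0, "gripper": 1.9}
    - {"dx": -0.2, "dy": 0, "dz": 0.003, "turn": 0, "gripper": 1.9}

```text
clock: 42.5
tool_pos: [0.5347, 0.017, 0.0701]
orientation: [[0.059, 0.998, -0.016], [0.998, -0.059, -0.011], [-0.012, -0.016, -1.0]]
wrist_force: [1.0, 5.2, 5.1]
finger_gap: 0.0228
gripper_force: 60.6
```

Contact is about 9 N and steady. Continuing the stroke.

move_arm:
  steps:
    - {"dx": -0.2, "dy": 0, "dz": 0.003, "turn": 0, "gripper": 1.9}
    - {"dx": -0.2, "dy": 0, "dz": 0.003, "turn": 0, "gripper": 1.9}
    - {"dx": -0.2, "dy": 0, "dz": 0.003, "turn": 0, "gripper": 1.9}
    - {"dx": -0.2, "dy": 0, "dz": 0.003, "turn": 0, "gripper": 1.9}
    - {"dx": -0.2, "dy": 0, "dz": 0.003, "turn": 0, "gripper": 1.9}
    - {"dx": -0.2, "dy": 0, "dz": 0.003, "turn": 0, "gripper": 1.9}
    - {"dx": -0.2, "dy": 0, "dz": 0.003, "turn": 0, "gripper": 1.9}

```text
clock: 43.08
tool_pos: [0.5339, 0.0031, 0.0702]
orientation: [[0.059, 0.998, -0.016], [0.998, -0.059, -0.011], [-0.012, -0.016, -1.0]]
wrist_force: [1.0, 5.2, 5.7]
finger_gap: 0.0227
gripper_force: 60.7
```

move_arm:
  steps:
    - {"dx": -0.2, "dy": 0, "dz": 0.003, "turn": 0, "gripper": 1.9}
    - {"dx": -0.2, "dy": 0, "dz": 0.003, "turn": 0, "gripper": 1.9}
    - {"dx": -0.2, "dy": 0, "dz": 0.003, "turn": 0, "gripper": 1.9}
    - {"dx": -0.2, "dy": 0, "dz": 0.003, "turn": 0, "gripper": 1.9}
    - {"dx": -0.2, "dy": 0, "dz": 0.003, "turn": 0, "gripper": 1.9}

```text
clock: 43.5
tool_pos: [0.5334, -0.0068, 0.0701]
orientation: [[0.059, 0.998, -0.016], [0.998, -0.059, -0.011], [-0.012, -0.016, -1.0]]
wrist_force: [1.3, 6.4, 6.0]
finger_gap: 0.0223
gripper_force: 60.8
```

move_arm:
  steps:
    - {"dx": -0.2, "dy": 0, "dz": 0.0025, "turn": 0, "gripper": 1.9}
    - {"dx": -0.2, "dy": 0, "dz": 0.0025, "turn": 0, "gripper": 1.9}
    - {"dx": -0.2, "dy": 0, "dz": 0.0025, "turn": 0, "gripper": 1.9}
    - {"dx": -0.2, "dy": 0, "dz": 0.0025, "turn": 0, "gripper": 1.9}
    - {"dx": -0.2, "dy": 0, "dz": 0.0025, "turn": 0, "gripper": 1.9}
    - {"dx": -0.2, "dy": 0, "dz": 0.0025, "turn": 0, "gripper": 1.9}
    - {"dx": -0.2, "dy": 0, "dz": 0.0025, "turn": 0, "gripper": 1.9}
    - {"dx": -0.2, "dy": 0, "dz": 0.0025, "turn": 0, "gripper": 1.9}

```text
clock: 44.17
tool_pos: [0.5324, -0.0227, 0.0702]
orientation: [[0.059, 0.998, -0.016], [0.998, -0.059, -0.011], [-0.011, -0.016, -1.0]]
wrist_force: [1.5, 6.4, 7.6]
finger_gap: 0.0232
gripper_force: 60.8
```

move_arm:
  steps:
    - {"dx": -0.2, "dy": 0, "dz": 0.0025, "turn": 0, "gripper": 1.9}
    - {"dx": -0.2, "dy": 0, "dz": 0.0025, "turn": 0, "gripper": 1.9}
    - {"dx": -0.2, "dy": 0, "dz": 0.0025, "turn": 0, "gripper": 1.9}
    - {"dx": -0.2, "dy": 0, "dz": 0.0025, "turn": 0, "gripper": 1.9}
    - {"dx": -0.2, "dy": 0, "dz": 0.0025, "turn": 0, "gripper": 1.9}
    - {"dx": -0.2, "dy": 0, "dz": 0.0025, "turn": 0, "gripper": 1.9}
    - {"dx": -0.2, "dy": 0, "dz": 0.0025, "turn": 0, "gripper": 1.9}

```text
clock: 44.75
tool_pos: [0.5316, -0.0367, 0.0702]
orientation: [[0.059, 0.998, -0.016], [0.998, -0.059, -0.011], [-0.011, -0.016, -1.0]]
wrist_force: [0.2, 7.2, 7.8]
finger_gap: 0.0227
gripper_force: 60.9
```

move_arm:
  steps:
    - {"dx": -0.2, "dy": 0, "dz": 0.002, "turn": 0, "gripper": 1.9}
    - {"dx": -0.2, "dy": 0, "dz": 0.002, "turn": 0, "gripper": 1.9}
    - {"dx": -0.2, "dy": 0, "dz": 0.002, "turn": 0, "gripper": 1.9}
    - {"dx": -0.2, "dy": 0, "dz": 0.002, "turn": 0, "gripper": 1.9}
    - {"dx": -0.2, "dy": 0, "dz": 0.002, "turn": 0, "gripper": 1.9}
    - {"dx": -0.2, "dy": 0, "dz": 0.002, "turn": 0, "gripper": 1.9}
    - {"dx": -0.2, "dy": 0, "dz": 0.002, "turn": 0, "gripper": 1.9}
    - {"dx": -0.2, "dy": 0, "dz": 0.002, "turn": 0, "gripper": 1.9}

```text
clock: 45.42
tool_pos: [0.5305, -0.0527, 0.0702]
orientation: [[0.059, 0.998, -0.016], [0.998, -0.059, -0.011], [-0.012, -0.016, -1.0]]
wrist_force: [0.2, 6.8, 7.8]
finger_gap: 0.0228
gripper_force: 60.9
```

move_arm:
  steps:
    - {"dx": -0.2, "dy": 0, "dz": 0.002, "turn": 0, "gripper": 1.9}
    - {"dx": -0.2, "dy": 0, "dz": 0.002, "turn": 0, "gripper": 1.9}
    - {"dx": -0.2, "dy": 0, "dz": 0.002, "turn": 0, "gripper": 1.9}
    - {"dx": -0.2, "dy": 0, "dz": 0.002, "turn": 0, "gripper": 1.9}
    - {"dx": -0.2, "dy": 0, "dz": 0.002, "turn": 0, "gripper": 1.9}
    - {"dx": -0.2, "dy": 0, "dz": 0.002, "turn": 0, "gripper": 1.9}
    - {"dx": -0.2, "dy": 0, "dz": 0.002, "turn": 0, "gripper": 1.9}

```text
clock: 46.0
tool_pos: [0.5297, -0.0667, 0.0702]
orientation: [[0.059, 0.998, -0.017], [0.998, -0.059, -0.011], [-0.012, -0.016, -1.0]]
wrist_force: [0.6, 6.4, 6.4]
finger_gap: 0.0232
gripper_force: 60.9
```

move_arm:
  steps:
    - {"dx": -0.2, "dy": 0, "dz": 0.0025, "turn": 0, "gripper": 1.9}
    - {"dx": -0.2, "dy": 0, "dz": 0.0025, "turn": 0, "gripper": 1.9}
    - {"dx": -0.2, "dy": 0, "dz": 0.0025, "turn": 0, "gripper": 1.9}
    - {"dx": -0.2, "dy": 0, "dz": 0.0025, "turn": 0, "gripper": 1.9}
    - {"dx": -0.2, "dy": 0, "dz": 0.0025, "turn": 0, "gripper": 1.9}
    - {"dx": -0.2, "dy": 0, "dz": 0.0025, "turn": 0, "gripper": 1.9}
    - {"dx": -0.2, "dy": 0, "dz": 0.0025, "turn": 0, "gripper": 1.9}
    - {"dx": -0.2, "dy": 0, "dz": 0.0025, "turn": 0, "gripper": 1.9}

```text
clock: 46.67
tool_pos: [0.5287, -0.0826, 0.0702]
orientation: [[0.059, 0.998, -0.017], [0.998, -0.059, -0.011], [-0.012, -0.016, -1.0]]
wrist_force: [1.0, 7.2, 7.1]
finger_gap: 0.023
gripper_force: 60.9
```

move_arm:
  steps:
    - {"dx": -0.2, "dy": 0, "dz": 0.003, "turn": 0, "gripper": 1.9}
    - {"dx": -0.2, "dy": 0, "dz": 0.003, "turn": 0, "gripper": 1.9}
    - {"dx": -0.2, "dy": 0, "dz": 0.003, "turn": 0, "gripper": 1.9}
    - {"dx": -0.2, "dy": 0, "dz": 0.003, "turn": 0, "gripper": 1.9}
    - {"dx": -0.2, "dy": 0, "dz": 0.003, "turn": 0, "gripper": 1.9}

```text
clock: 47.08
tool_pos: [0.5281, -0.0926, 0.0702]
orientation: [[0.059, 0.998, -0.017], [0.998, -0.059, -0.011], [-0.011, -0.016, -1.0]]
wrist_force: [-0.3, 6.9, 7.4]
finger_gap: 0.0227
gripper_force: 61.0
```

move_arm:
  steps:
    - {"dx": -0.2, "dy": 0, "dz": 0.0025, "turn": 0, "gripper": 1.9}
    - {"dx": -0.2, "dy": 0, "dz": 0.0025, "turn": 0, "gripper": 1.9}
    - {"dx": -0.2, "dy": 0, "dz": 0.0025, "turn": 0, "gripper": 1.9}
    - {"dx": -0.2, "dy": 0, "dz": 0.0025, "turn": 0, "gripper": 1.9}
    - {"dx": -0.2, "dy": 0, "dz": 0.0025, "turn": 0, "gripper": 1.9}
    - {"dx": -0.2, "dy": 0, "dz": 0.0025, "turn": 0, "gripper": 1.9}

```text
clock: 47.58
tool_pos: [0.5274, -0.1045, 0.0701]
orientation: [[0.059, 0.998, -0.017], [0.998, -0.059, -0.011], [-0.011, -0.016, -1.0]]
wrist_force: [-0.0, 6.7, 7.0]
finger_gap: 0.0231
gripper_force: 61.0
```

move_arm:
  steps:
    - {"dx": -0.2, "dy": 0, "dz": 0.0025, "turn": 0, "gripper": 1.9}
    - {"dx": -0.2, "dy": 0, "dz": 0.0025, "turn": 0, "gripper": 1.9}
    - {"dx": -0.2, "dy": 0, "dz": 0.0025, "turn": 0, "gripper": 1.9}
    - {"dx": -0.2, "dy": 0, "dz": 0.0025, "turn": 0, "gripper": 1.9}
    - {"dx": -0.2, "dy": 0, "dz": 0.0025, "turn": 0, "gripper": 1.9}

```text
clock: 48.0
tool_pos: [0.5268, -0.1145, 0.0702]
orientation: [[0.059, 0.998, -0.017], [0.998, -0.059, -0.01], [-0.011, -0.016, -1.0]]
wrist_force: [0.4, 6.4, 8.9]
finger_gap: 0.0231
gripper_force: 61.0
```

Stroke complete. Lifting and carrying the stone back to its case.

move_arm:
  grip_force: 60
  steps:
    - {"dx": 0, "dy": 0, "dz": -1, "turn": 0, "gripper": 1.9}
    - {"dx": 0, "dy": 0, "dz": -2, "turn": 0, "gripper": 1.9}
    - {"dx": 0, "dy": 0, "dz": -2, "turn": 0, "gripper": 1.9}
    - {"dx": 1, "dy": -0.2, "dz": -2, "turn": 0, "gripper": 1.9}
    - {"dx": 2, "dy": -0.4, "dz": -1, "turn": 0, "gripper": 1.9}
    - {"dx": 2.6, "dy": -0.4, "dz": 0, "turn": 0, "gripper": 1.9}
    - {"dx": 2.6, "dy": -0.4, "dz": 0, "turn": 0, "gripper": 1.9}
    - {"dx": 2.6, "dy": -0.4, "dz": 0, "turn": 0, "gripper": 1.9}
    - {"dx": 2.6, "dy": -0.4, "dz": 0, "turn": 0, "gripper": 1.9}
    - {"dx": 2.6, "dy": -0.4, "dz": 0, "turn": 0, "gripper": 1.9}

```text
clock: 48.83
tool_pos: [0.5105, 0.0476, 0.1485]
orientation: [[0.06, 0.998, -0.018], [0.998, -0.06, -0.012], [-0.013, -0.017, -1.0]]
wrist_force: [0.2, 0.3, -3.7]
finger_gap: 0.0232
gripper_force: 59.6
```

move_arm:
  steps:
    - {"dx": 2.6, "dy": -0.4, "dz": 0, "turn": 0, "gripper": 1.9}
    - {"dx": 2.6, "dy": -0.4, "dz": 0, "turn": 0, "gripper": 1.9}
    - {"dx": 2.6, "dy": -0.4, "dz": 0, "turn": 0, "gripper": 1.9}
    - {"dx": 2.6, "dy": -0.4, "dz": 0, "turn": 0, "gripper": 1.9}
    - {"dx": 2.6, "dy": -0.4, "dz": 0, "turn": 0, "gripper": 1.9}
    - {"dx": 2.6, "dy": -0.4, "dz": 0, "turn": 0, "gripper": 1.9}
    - {"dx": 2.6, "dy": -0.4, "dz": 0, "turn": 0, "gripper": 1.9}
    - {"dx": 2.6, "dy": -0.4, "dz": 0, "turn": 0, "gripper": 1.9}
    - {"dx": 2, "dy": -0.3, "dz": 0, "turn": 0, "gripper": 1.9}
    - {"dx": 1, "dy": 0, "dz": 0, "turn": 0, "gripper": 1.9}

```text
clock: 49.67
tool_pos: [0.4894, 0.2891, 0.1458]
orientation: [[0.057, 0.998, -0.018], [0.998, -0.057, -0.012], [-0.013, -0.017, -1.0]]
wrist_force: [0.7, 0.5, -3.9]
finger_gap: 0.0228
gripper_force: 59.6
```

move_arm:
  steps:
    - {"dx": 0, "dy": 0, "dz": 0, "turn": 0.1, "gripper": 1.9}
    - {"dx": 0, "dy": 0, "dz": 0, "turn": 0.1, "gripper": 1.9}
    - {"dx": 0, "dy": 0, "dz": 0, "turn": 0.1, "gripper": 1.9}
    - {"dx": 0, "dy": 0, "dz": 0, "turn": 0.1, "gripper": 1.9}
    - {"dx": 0, "dy": 0, "dz": 0, "turn": 0.1, "gripper": 1.9}
    - {"dx": 0, "dy": 0, "dz": 0, "turn": 0.1, "gripper": 1.9}
    - {"dx": 0, "dy": 0, "dz": 0, "turn": 0.1, "gripper": 1.9}
    - {"dx": 0, "dy": 0, "dz": 0, "turn": 0.1, "gripper": 1.9}
    - {"dx": 0, "dy": 0, "dz": 0, "turn": 0.1, "gripper": 1.9}
    - {"dx": 0, "dy": 0, "dz": 0, "turn": 0.1, "gripper": 1.9}

```text
clock: 50.5
tool_pos: [0.4904, 0.2856, 0.146]
orientation: [[0.875, 0.484, -0.018], [0.484, -0.875, -0.012], [-0.021, 0.002, -1.0]]
wrist_force: [-0.6, 0.4, -4.1]
finger_gap: 0.0229
gripper_force: 59.5
```

```bash
python3 go.py .4864 .2926 .09 -.03
```

```text
t 50.5 tcp [0.4904 0.2856 0.146 ] yaw 0.5055 zax [-0.0177 -0.0122 -0.9998] F [-0.6  0.4 -4.1] gap 0.0229 gf 59.5
joints [-69.  27.  42. 112. -23.  51. -76.]
move cm [ 0.11 -0.82  5.6 ]
turn 0.536
```

move_arm:
  steps:
    - {"dx": 0, "dy": 0, "dz": 0, "turn": 0.1, "gripper": 1.9}
    - {"dx": 0, "dy": 0, "dz": 0, "turn": 0.1, "gripper": 1.9}
    - {"dx": 0, "dy": 0, "dz": 0, "turn": 0.1, "gripper": 1.9}
    - {"dx": 0, "dy": 0, "dz": 0, "turn": 0.1, "gripper": 1.9}
    - {"dx": 0, "dy": 0, "dz": 0, "turn": 0.1, "gripper": 1.9}
    - {"dx": 0, "dy": 0, "dz": 0, "turn": 0.036, "gripper": 1.9}
    - {"dx": 0, "dy": 0, "dz": 1, "turn": 0, "gripper": 1.9}
    - {"dx": 0, "dy": 0, "dz": 2, "turn": 0, "gripper": 1.9}
    - {"dx": 0, "dy": 0, "dz": 0, "turn": 0, "gripper": 1.9}
    - {"dx": 0, "dy": 0, "dz": 0, "turn": 0, "gripper": 1.9}

```text
clock: 51.33
tool_pos: [0.4893, 0.2853, 0.1151]
orientation: [[1.0, -0.024, -0.019], [-0.024, -1.0, -0.013], [-0.019, 0.014, -1.0]]
wrist_force: [0.7, 0.1, -2.7]
finger_gap: 0.023
gripper_force: 59.6
```

```bash
python3 go.py .4864 .2926 .06 -.03; python3 - <<'E'
from h import *
for f,q in(("w6.npz",[(224,64),(299,63),(301,246),(236,252)]),("w7.npz",[(252,112),(386,117),(362,405),(252,404)])):
    s=dict(np.load(f)); p=p2w(s,q,.014); print(p[:,:2].round(4).tolist(),p.mean(0)[:2])
s=snapshot("wrist");save("w9",s["img"])
E
```

```text
t 51.33 tcp [0.4893 0.2853 0.1151] yaw -0.0241 zax [-0.0192 -0.0133 -0.9997] F [ 0.7  0.1 -2.7] gap 0.023 gf 59.6
joints [-73.  32.  48. 114. -31.  49. -99.]
move cm [-0.2 -0.8  5.5]
turn 0.006
[[0.5679, 0.3214], [0.5653, 0.2564], [0.3992, 0.2653], [0.3963, 0.3306]] [0.48219559 0.29343876]
[[0.5677, 0.3218], [0.565, 0.2581], [0.4001, 0.2648], [0.4013, 0.331]] [0.48353836 0.29388706]
```

View pics/w9.png

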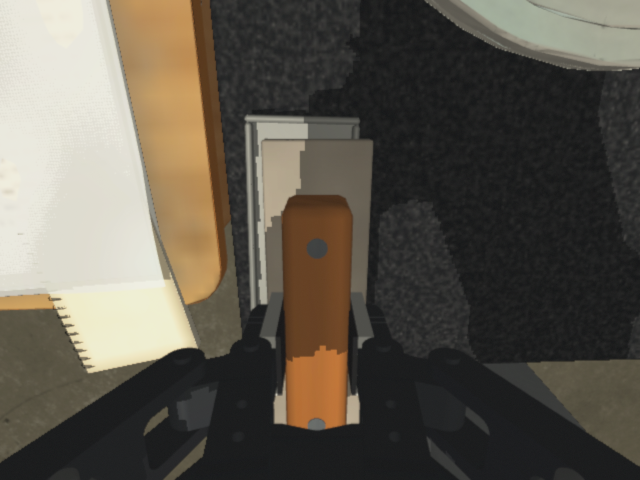

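The stone sits about 1 cm to the right of the case, so I'll move it left and lower it.

move_arm:
  steps:
    - {"dx": -0.2, "dy": -0.4, "dz": 0.5, "turn": 0.02, "gripper": 1.9}
    - {"dx": -0.2, "dy": -0.4, "dz": 1, "turn": 0, "gripper": 1.9}
    - {"dx": 0, "dy": 0, "dz": 1.5, "turn": 0, "gripper": 1.9}
    - {"dx": 0, "dy": 0, "dz": 1.5, "turn": 0, "gripper": 1.9}
    - {"dx": 0, "dy": 0, "dz": 1, "turn": 0, "gripper": 1.9}
    - {"dx": 0, "dy": 0, "dz": 0.5, "turn": 0, "gripper": 1.9}
    - {"dx": 0, "dy": 0, "dz": 0.4, "turn": 0, "gripper": 1.9}
    - {"dx": 0, "dy": 0, "dz": 0, "turn": 0, "gripper": 1.9}
    - {"dx": 0, "dy": 0, "dz": 0, "turn": 0, "gripper": 1.9}

```text
clock: 52.13
tool_pos: [0.4852, 0.2937, 0.0521]
orientation: [[0.999, -0.045, -0.017], [-0.045, -0.999, -0.011], [-0.017, 0.012, -1.0]]
wrist_force: [-0.3, 1.2, -3.5]
finger_gap: 0.0228
gripper_force: 59.8
```

move_arm:
  steps:
    - {"dx": 0, "dy": 0, "dz": 0.3, "turn": 0, "gripper": 1.9}
    - {"dx": 0, "dy": 0, "dz": 0.2, "turn": 0, "gripper": 1.9}
    - {"dx": 0, "dy": 0, "dz": 0.1, "turn": 0, "gripper": 1.9}
    - {"dx": 0, "dy": 0, "dz": 0, "turn": 0, "gripper": 1.9}

```text
clock: 52.47
tool_pos: [0.4848, 0.2936, 0.0457]
orientation: [[0.999, -0.044, -0.018], [-0.045, -0.999, -0.012], [-0.017, 0.012, -1.0]]
wrist_force: [-1.3, -0.6, -2.9]
finger_gap: 0.0228
gripper_force: 59.8
```

move_arm:
  steps:
    - {"dx": 0, "dy": 0, "dz": 0.08, "turn": 0, "gripper": 1.9}
    - {"dx": 0, "dy": 0, "dz": 0, "turn": 0, "gripper": 1.9}
    - {"dx": 0, "dy": 0, "dz": 0, "turn": 0, "gripper": 4.5}
    - {"dx": 0, "dy": 0, "dz": 0, "turn": 0, "gripper": 4.5}
    - {"dx": 0, "dy": 0, "dz": 0, "turn": 0, "gripper": 4.5}
    - {"dx": 0, "dy": 0, "dz": -1, "turn": 0, "gripper": 4.5}
    - {"dx": 0, "dy": 0, "dz": -2, "turn": 0, "gripper": 4.5}
    - {"dx": 0, "dy": 0, "dz": -2.5, "turn": 0, "gripper": 4.5}
    - {"dx": 0, "dy": 0, "dz": -2.5, "turn": 0, "gripper": 4.5}

```text
clock: 53.22
tool_pos: [0.4862, 0.2941, 0.1264]
orientation: [[0.999, -0.045, -0.018], [-0.045, -0.999, -0.012], [-0.017, 0.013, -1.0]]
wrist_force: [-0.1, 0.9, 0.2]
finger_gap: 0.0454
gripper_force: 0.0
```

move_arm:
  steps:
    - {"dx": -0.5, "dy": 1, "dz": -3, "turn": 0, "gripper": 4.5}
    - {"dx": -0.5, "dy": 2, "dz": -3, "turn": 0, "gripper": 8.5}
    - {"dx": -0.5, "dy": 2.5, "dz": -3, "turn": 0, "gripper": 8.5}
    - {"dx": -0.5, "dy": 2.5, "dz": -3, "turn": 0, "gripper": 8.5}
    - {"dx": -0.5, "dy": 2.5, "dz": -2, "turn": 0, "gripper": 8.5}
    - {"dx": 0, "dy": 2.5, "dz": -2, "turn": 0, "gripper": 8.5}
    - {"dx": 0, "dy": 2.5, "dz": -2, "turn": 0, "gripper": 8.5}
    - {"dx": 0, "dy": 0, "dz": 0, "turn": 0, "gripper": 8.5}
    - {"dx": 0, "dy": 0, "dz": 0, "turn": 0, "gripper": 8.5}

```text
clock: 53.97
tool_pos: [0.4579, 0.1421, 0.3084]
orientation: [[0.999, -0.046, -0.017], [-0.046, -0.999, -0.007], [-0.017, 0.007, -1.0]]
wrist_force: [-1.0, 1.0, -0.1]
finger_gap: 0.0849
gripper_force: 0.0
```

```bash
python3 go.py .4764 -.2366 .30 0; python3 - <<'E'
from h import *
s=snapshot("wrist");save("w10",s["img"]);np.savez("w10.npz",**s)
print(w2p(s,[(.4861,.2926,.05),(.483,.2935,.014),(.5311,-.0435,.028),(.662,-.265,.161)]))
E
```

```text
t 53.97 tcp [0.4579 0.1421 0.3084] yaw -0.046 zax [-0.0172 -0.0066 -0.9998] F [-1.   1.  -0.1] gap 0.0849 gf 0.0
joints [ -90.    3.   69.  114.   -3.   66. -112.]
move cm [ 3.61 37.74  1.06]
turn -0.046
[[ 162.43657314  177.06642781]
 [ 174.51103381  175.15173358]
 [ 492.51080867  114.23768831]
 [1006.39629791 -147.31445852]]
```

View pics/w10.png

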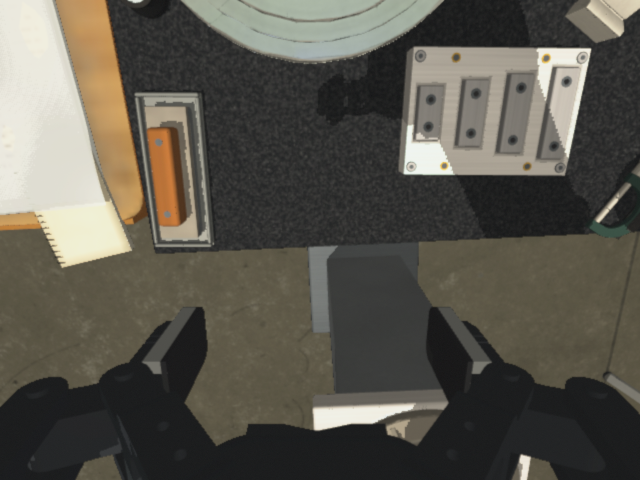

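The stone lies flat in its case (165,175) and all four plates sit flush in the fixture. Now back to the handle.

move_arm:
  grip_force: 40
  steps:
    - {"dx": 0.2, "dy": 1.5, "dz": 0, "turn": 0, "gripper": 8.5}
    - {"dx": 0.2, "dy": 2.5, "dz": 0, "turn": 0, "gripper": 8.5}
    - {"dx": 0.2, "dy": 2.5, "dz": 0, "turn": 0, "gripper": 8.5}
    - {"dx": 0.2, "dy": 2.5, "dz": 0, "turn": 0, "gripper": 8.5}
    - {"dx": 0.2, "dy": 2.5, "dz": 0, "turn": 0, "gripper": 8.5}
    - {"dx": 0.2, "dy": 2.5, "dz": 0, "turn": 0, "gripper": 8.5}
    - {"dx": 0.2, "dy": 2.5, "dz": 0, "turn": 0, "gripper": 8.5}
    - {"dx": 0.2, "dy": 2.5, "dz": 0, "turn": 0, "gripper": 8.5}
    - {"dx": 0.2, "dy": 2.5, "dz": 0, "turn": 0, "gripper": 8.5}
    - {"dx": 0.2, "dy": 2.5, "dz": 0, "turn": 0, "gripper": 8.5}

```text
clock: 54.85
tool_pos: [0.4667, -0.0982, 0.3096]
orientation: [[0.999, -0.043, -0.018], [-0.043, -0.999, -0.011], [-0.017, 0.012, -1.0]]
wrist_force: [-0.7, 0.2, 0.4]
finger_gap: 0.085
gripper_force: 0.0
```

move_arm:
  steps:
    - {"dx": 0.2, "dy": 2.5, "dz": 0, "turn": 0, "gripper": 8.5}
    - {"dx": 0.2, "dy": 2.5, "dz": 0, "turn": 0, "gripper": 8.5}
    - {"dx": 0.2, "dy": 2.5, "dz": 0, "turn": 0, "gripper": 8.5}
    - {"dx": 0.2, "dy": 2.5, "dz": 0, "turn": 0, "gripper": 8.5}
    - {"dx": 0, "dy": 0, "dz": 0, "turn": 0, "gripper": 8.5}
    - {"dx": 0, "dy": 0, "dz": 0, "turn": 0, "gripper": 8.5}

```text
clock: 55.35
tool_pos: [0.4697, -0.1998, 0.3102]
orientation: [[0.999, -0.048, -0.02], [-0.049, -0.999, -0.014], [-0.019, 0.015, -1.0]]
wrist_force: [-0.7, 0.6, 0.2]
finger_gap: 0.0847
gripper_force: 0.0
```

```bash
python3 go.py .4764 -.2366 .177 0
```

```text
t 55.35 tcp [ 0.4697 -0.1998  0.3102] yaw -0.0488 zax [-0.0199 -0.0137 -0.9997] F [-0.7  0.6  0.2] gap 0.0847 gf 0.0
joints [-46.  13.  72. 111. -12.  67. -62.]
move cm [ 1.11  3.45 13.36]
turn -0.049
```

move_arm:
  steps:
    - {"dx": 0.5, "dy": 1.5, "dz": 0, "turn": 0, "gripper": 8.5}
    - {"dx": 0.6, "dy": 1.95, "dz": 0.5, "turn": 0, "gripper": 8.5}
    - {"dx": 0, "dy": 0, "dz": 2, "turn": 0, "gripper": 8.5}
    - {"dx": 0, "dy": 0, "dz": 2, "turn": 0, "gripper": 8.5}
    - {"dx": 0, "dy": 0, "dz": 2, "turn": 0, "gripper": 8.5}
    - {"dx": 0, "dy": 0, "dz": 0.7, "turn": 0, "gripper": 8.5}
    - {"dx": 0, "dy": 0, "dz": 0, "turn": 0, "gripper": 8.5}
    - {"dx": 0, "dy": 0, "dz": 0, "turn": 0, "gripper": 8.5}

```text
clock: 56.02
tool_pos: [0.4789, -0.2331, 0.2396]
orientation: [[0.999, -0.043, -0.018], [-0.043, -0.999, -0.012], [-0.018, 0.013, -1.0]]
wrist_force: [-0.3, -0.7, 0.1]
finger_gap: 0.0848
gripper_force: 0.0
```

```bash
python3 go.py .4764 -.2366 .177 0; python3 - <<'E'
from h import *
s=snapshot("wrist");save("w11",s["img"]);np.savez("w11.npz",**s)
print(w2p(s,[(.4764,-.2366,.195),(.4764,-.2366,.145)]))
E
```

```text
t 56.02 tcp [ 0.4789 -0.2331  0.2396] yaw -0.0435 zax [-0.0182 -0.0119 -0.9998] F [-0.3 -0.7  0.1] gap 0.0848 gf 0.0
joints [-32.  21.  64. 113. -21.  60. -51.]
move cm [-0.13  0.28  6.26]
turn -0.043
[[321.23950046 289.29189026]
 [319.11698023 254.43870774]]
```

View pics/w11.png

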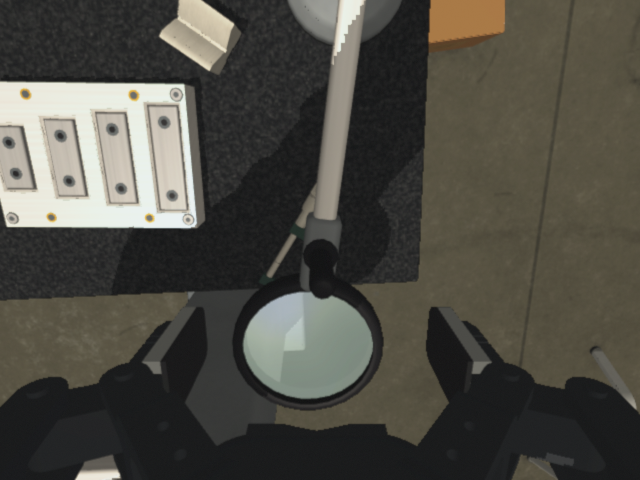

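The pin top is at (323,287), within 2 px of the prediction. Lowering and gripping.

move_arm:
  grip_force: 40
  steps:
    - {"dx": -0.1, "dy": 0.28, "dz": 1.5, "turn": 0, "gripper": 8.5}
    - {"dx": 0, "dy": 0, "dz": 2, "turn": 0, "gripper": 8.5}
    - {"dx": 0, "dy": 0, "dz": 2, "turn": 0, "gripper": 8.5}
    - {"dx": 0, "dy": 0, "dz": 0.75, "turn": 0, "gripper": 8.5}
    - {"dx": 0, "dy": 0, "dz": 0, "turn": 0, "gripper": 4}
    - {"dx": 0, "dy": 0, "dz": 0, "turn": 0, "gripper": 2}
    - {"dx": 0, "dy": 0, "dz": 0, "turn": 0, "gripper": 0.8}
    - {"dx": 0, "dy": 0, "dz": 0, "turn": 0, "gripper": 0.8}
    - {"dx": 0, "dy": 0, "dz": 0, "turn": 0, "gripper": 0.8}
    - {"dx": 0, "dy": 0, "dz": 0, "turn": 0, "gripper": 0.8}

```text
clock: 56.9
tool_pos: [0.4767, -0.2372, 0.1773]
orientation: [[0.999, -0.044, -0.017], [-0.044, -0.999, -0.011], [-0.016, 0.012, -1.0]]
wrist_force: [-3.9, 2.1, 16.3]
finger_gap: 0.0128
gripper_force: 40.3
```

move_arm:
  steps:
    - {"dx": 0, "dy": 0, "dz": 0, "turn": 0, "gripper": 0.8}
    - {"dx": 0, "dy": 0, "dz": 0, "turn": 0, "gripper": 0.8}
    - {"dx": 0, "dy": 0, "dz": 0, "turn": 0, "gripper": 0.8}

```text
clock: 57.15
tool_pos: [0.4767, -0.2372, 0.1774]
orientation: [[0.999, -0.044, -0.017], [-0.044, -0.999, -0.011], [-0.016, 0.012, -1.0]]
wrist_force: [-1.4, 3.3, 9.7]
finger_gap: 0.0126
gripper_force: 38.9
```

```bash
python3 - <<'E'
from h import *
st();o=observe();p=o["tool_pos"];R=o["orientation"];P=np.array([.663,-.2665])
d=p[:2]-P;r=np.hypot(*d);a=np.degrees(np.arctan2(d[1],d[0]));print(r,a)
A=np.radians(np.linspace(a,120.6,21));q=np.c_[P+r*np.c_[np.cos(A),np.sin(A)],np.full(21,p[2])]
for row in (100*np.diff(q,axis=0)@R).round(2): print(row.tolist())
print(q[-1])
E
```

```text
t 57.15 tcp [ 0.4767 -0.2372  0.1774] yaw -0.0445 zax [-0.0168 -0.011  -0.9998] F [-1.4  3.3  9.7] gap 0.0126 gf 38.9
0.18861134494894755 171.05549131244695
[0.11, -0.82, -0.01]
[0.15, -0.82, -0.01]
[0.18, -0.81, -0.01]
[0.22, -0.8, -0.01]
[0.25, -0.79, -0.01]
[0.29, -0.78, -0.01]
[0.32, -0.77, -0.01]
[0.36, -0.75, -0.01]
[0.39, -0.73, -0.01]
[0.42, -0.72, -0.02]
[0.45, -0.7, -0.02]
[0.48, -0.68, -0.02]
[0.51, -0.65, -0.02]
[0.54, -0.63, -0.02]
[0.57, -0.61, -0.02]
[0.59, -0.58, -0.02]
[0.62, -0.56, -0.02]
[0.64, -0.53, -0.02]
[0.66, -0.5, -0.02]
[0.69, -0.47, -0.02]
[ 0.56698901 -0.10415429  0.17738757]
```

move_arm:
  steps:
    - {"dx": 0.11, "dy": -0.82, "dz": -0.01, "turn": 0, "gripper": 0.8}
    - {"dx": 0.15, "dy": -0.82, "dz": -0.01, "turn": 0, "gripper": 0.8}
    - {"dx": 0.18, "dy": -0.81, "dz": -0.01, "turn": 0, "gripper": 0.8}
    - {"dx": 0.22, "dy": -0.8, "dz": -0.01, "turn": 0, "gripper": 0.8}
    - {"dx": 0.25, "dy": -0.79, "dz": -0.01, "turn": 0, "gripper": 0.8}
    - {"dx": 0.29, "dy": -0.78, "dz": -0.01, "turn": 0, "gripper": 0.8}
    - {"dx": 0.32, "dy": -0.77, "dz": -0.01, "turn": 0, "gripper": 0.8}
    - {"dx": 0.36, "dy": -0.75, "dz": -0.01, "turn": 0, "gripper": 0.8}
    - {"dx": 0.39, "dy": -0.73, "dz": -0.01, "turn": 0, "gripper": 0.8}
    - {"dx": 0.42, "dy": -0.72, "dz": -0.02, "turn": 0, "gripper": 0.8}

```text
clock: 57.98
tool_pos: [0.5073, -0.1611, 0.1773]
orientation: [[0.999, -0.045, -0.016], [-0.046, -0.999, -0.013], [-0.015, 0.013, -1.0]]
wrist_force: [-0.3, -5.2, 3.4]
finger_gap: 0.0125
gripper_force: 39.8
```

move_arm:
  steps:
    - {"dx": 0.45, "dy": -0.7, "dz": -0.02, "turn": 0, "gripper": 0.8}
    - {"dx": 0.48, "dy": -0.68, "dz": -0.02, "turn": 0, "gripper": 0.8}
    - {"dx": 0.51, "dy": -0.65, "dz": -0.02, "turn": 0, "gripper": 0.8}
    - {"dx": 0.54, "dy": -0.63, "dz": -0.02, "turn": 0, "gripper": 0.8}
    - {"dx": 0.57, "dy": -0.61, "dz": -0.02, "turn": 0, "gripper": 0.8}
    - {"dx": 0.59, "dy": -0.58, "dz": -0.02, "turn": 0, "gripper": 0.8}
    - {"dx": 0.62, "dy": -0.56, "dz": -0.02, "turn": 0, "gripper": 0.8}
    - {"dx": 0.64, "dy": -0.53, "dz": -0.02, "turn": 0, "gripper": 0.8}
    - {"dx": 0.66, "dy": -0.5, "dz": -0.02, "turn": 0, "gripper": 0.8}
    - {"dx": 0.69, "dy": -0.47, "dz": -0.02, "turn": 0, "gripper": 0.8}

```text
clock: 58.82
tool_pos: [0.567, -0.1048, 0.1772]
orientation: [[0.999, -0.046, -0.017], [-0.046, -0.999, -0.013], [-0.017, 0.014, -1.0]]
wrist_force: [-0.9, -8.3, 2.1]
finger_gap: 0.0122
gripper_force: 40.1
```

move_arm:
  steps:
    - {"dx": 0, "dy": 0, "dz": 0, "turn": 0, "gripper": 0.8}
    - {"dx": 0, "dy": 0, "dz": 0, "turn": 0, "gripper": 0.8}
    - {"dx": 0, "dy": 0, "dz": 0, "turn": 0, "gripper": 0.8}

```text
clock: 59.07
tool_pos: [0.5677, -0.1043, 0.1772]
orientation: [[0.999, -0.045, -0.016], [-0.045, -0.999, -0.013], [-0.015, 0.013, -1.0]]
wrist_force: [5.5, -3.3, -0.9]
finger_gap: 0.0127
gripper_force: 39.8
```

```bash
python3 - <<'E'
from h import *
st();print(observe()["joints"].round(0))
for n in("top","side"):
    s=snapshot(n);np.savez(n+"e.npz",**s);save(n+"e",s["img"])
    th=np.linspace(0,6.28,40); 
    for z in(.135,): 
        q=w2p(s,[(.5311,-.0435,z)])[0]; print(n,"target lens px",q)
        u,v=q.astype(int); w=s["img"][v-30:v+31,u-30:u+31]
        d=(w.max(2)<55).astype(np.uint8); k,l,sa,ce=cv2.connectedComponentsWithStats(d)
        print([(sa[i].tolist(),(ce[i]+[u-30,v-30]).round(1).tolist()) for i in range(1,k) if sa[i][4]>60])
E
```

```text
t 59.07 tcp [ 0.5677 -0.1043  0.1772] yaw -0.0448 zax [-0.0157 -0.0125 -0.9998] F [ 5.5 -3.3 -0.9] gap 0.0127 gf 39.8
[-38.  31.  57. 110. -30.  56. -60.]
top target lens px [339.07333873 250.14504532]
[([0, 0, 11, 11, 82], [313.0, 224.3])]
side target lens px [350.6553313  231.86058559]
[([10, 20, 51, 41, 903], [359.1, 245.5])]
```

move_arm:
  steps:
    - {"dx": 0, "dy": 0, "dz": 0, "turn": 0, "gripper": 2}
    - {"dx": 0, "dy": 0, "dz": 0, "turn": 0, "gripper": 4}
    - {"dx": 0, "dy": 0, "dz": 0, "turn": 0, "gripper": 6}
    - {"dx": 0, "dy": 0, "dz": 0, "turn": 0, "gripper": 8}
    - {"dx": 0, "dy": 0, "dz": -2, "turn": 0, "gripper": 8}
    - {"dx": 0, "dy": 0, "dz": -3, "turn": 0, "gripper": 8}
    - {"dx": 0, "dy": 0, "dz": -3, "turn": 0, "gripper": 8}
    - {"dx": -1, "dy": 0, "dz": -3, "turn": 0, "gripper": 8}
    - {"dx": -2, "dy": 0, "dz": -2, "turn": 0, "gripper": 8}
    - {"dx": -2, "dy": 0, "dz": 0, "turn": 0, "gripper": 8}

```text
clock: 60.0
tool_pos: [0.5201, -0.1015, 0.3106]
orientation: [[0.999, -0.045, -0.014], [-0.045, -0.999, -0.012], [-0.013, 0.013, -1.0]]
wrist_force: [0.5, 0.1, 1.0]
finger_gap: 0.0798
gripper_force: 0.0
```

move_arm:
  steps:
    - {"dx": -2, "dy": 0, "dz": 0, "turn": 0, "gripper": 8}
    - {"dx": -1, "dy": 0, "dz": 0, "turn": 0, "gripper": 8}
    - {"dx": 0, "dy": 0, "dz": 0, "turn": 0, "gripper": 8}
    - {"dx": 0, "dy": 0, "dz": 0, "turn": 0, "gripper": 8}

```text
clock: 60.33
tool_pos: [0.4894, -0.0983, 0.3083]
orientation: [[0.999, -0.043, -0.017], [-0.043, -0.999, -0.01], [-0.016, 0.01, -1.0]]
wrist_force: [0.1, 0.6, -0.1]
finger_gap: 0.0801
gripper_force: 0.0
```

```bash
cat > lens.py <<'E'
from h import *
st()
for n in("wrist","top"):
    s=snapshot(n); c=np.array([.5311,-.0435]); N=360
    im=top_rect(s,.144,c,(N,N)); g=cv2.GaussianBlur(im,(5,5),0).max(2)
    dark=(g<60).astype(float)
    # ring matched filter, outer rim 52 mm, ~4 mm wide
    best=[]
    Y,X=np.mgrid[-110:111,-110:111]; r=np.hypot(X,Y)
    for ro in (50,51,52,53):
        k=((r<ro*2)&(r>ro*2-8)).astype(np.float32); k/=k.sum(); k2=((r<ro*2-14)).astype(np.float32); k2/=k2.sum()
        sc=cv2.filter2D(dark.astype(np.float32),-1,k)-cv2.filter2D(dark.astype(np.float32),-1,k2)
        m=sc[60:-60,60:-60]; i=np.unravel_index(m.argmax(),m.shape); v,u=i[0]+60,i[1]+60
        best.append((round(float(m.max()),3),ro,[round(float(c[0]+(N/2-v)*.0005),4),round(float(c[1]+(N/2-u)*.0005),4)]))
    print(n,best)
E
python3 lens.py
```

```text
t 60.33 tcp [ 0.4894 -0.0983  0.3083] yaw -0.043 zax [-0.0166 -0.0097 -0.9998] F [ 0.1  0.6 -0.1] gap 0.0801 gf 0.0
wrist [(0.588, 50, [0.5281, -0.044]), (0.706, 51, [0.5286, -0.045]), (0.677, 52, [0.5286, -0.045]), (0.59, 53, [0.5281, -0.0435])]
top [(0.406, 50, [0.5291, -0.0445]), (0.405, 51, [0.5291, -0.0455]), (0.393, 52, [0.5286, -0.047]), (0.374, 53, [0.5286, -0.048])]
```

The lens is about 3 mm from the fixture's middle and the robot is clear of everything, so I'm handing in.

```bash
python3 -c "
from bench import finish_job
print(finish_job())"
```

```text
the job is handed in; nothing more can be done
None
```

I handed the job in at about 60 s of the 208 s allowed: all four plates pressed home, one stroke over the whole row with about 8–13 N of contact, the stone flat in its case, and the lens about 3 mm from the fixture's middle; I got no verdict back.

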